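# Gauge the jar stoppers into their trays

## Robot

A 6-joint arm with a two-finger parallel gripper is mounted at the origin on the work surface. World frame = base frame: x ahead of the robot, y to its left, z up, the work surface at z = 0. Lengths are in m, angles in degrees, forces in N, time in s.
With the tool pointing down it reaches from about 0.275 to 0.775 m from the base axis. Payload 14.6 kg.
Tool frame: the origin (TCP) lies between the finger pads; the fingertips stand 8 mm ahead of it and the grasp point (between the pads) lies 11 mm behind it; y points along the fingers, z is the direction in which the jaws open and shut, and the axes are right-handed (so a half turn about y gives the same grasp; the last joint's range is limited). The gripper opens to 85 mm and grips with 20 to 120 N. Pads are 22 mm wide; open, the fingers measure 114 mm over their backs; the gripper's body (76 mm by 85 mm) begins 54 mm behind the grasp point. The pads swing forward as they close: fully open they stand 13 mm farther back than shut.
Start: joints at [59.112, 15.075, -2.767, 72.158, 0, 81.102], TCP at [0.197, 0.487, 0.203] pointing down, gripper open.
Joint ranges: [-151.79, 151.79], [-50.71, 97.33], [-67.44, 78.34], [-121.81, 120.89], [-77.56, 73.72], [-180, 180]. Speed limits (degrees/s): [108.29, 108.29, 147.25, 159.86, 180, 180].

## Interface

Orientations are given as a 3x3 rotation matrix whose columns are the frame's x, y, z axes.
In Python, from plant import r gives the robot as it stands.
- The arm moves only by the shell command python3 -m pendant 'ROWS' [FORCE]. ROWS is JSON, a list of rows, each a list of 5 numbers: the shift along the tool's x, y, z in m, then the turn about the tool's y in degrees, then the closure, from -1 (fully open) to 1 (shut). In form: [[dx, dy, dz, yaw, jaw], ...]. A call has 1 to 20 rows; each row shifts and turns the pose as measured when the row begins, along the tool's axes as they then stand; what a row does not reach is not made up. A row lasts 1/10 s, in which the tool goes at most 50 mm and 8.59 degrees, less where a joint would pass 70% of its speed; a pose out of reach is approached as far as the arm can. A call is refused whole if a number of a shift passes 0.05 or a number of a turn 8.59, either way. A call with a gripper value outside its range is refused whole. The fingers move at their own pace and stop on an object; FORCE is the grip in N (left out, the last holds). Time passes only in rows, so rows that do not move let the fingers close. It gives the time, the measured TCP pose, the force and the opening at its end, in the units of the state.
- r.sense(): the state, without advancing time (a new reading comes with each control period).
- r.camera(name): name is "side" or "top" or "wrist"; returns the picture (480x640x3 uint8, red, green, blue); there is no depth.
- r.get_calibration(name): a dict with "K" (3x3 intrinsics, pixels), "view" (4x4, takes a point from world to camera coordinates). Camera axes: x right, y up, looking along -z (the intrinsics and any distortion apply to the point x, -y, -z); pixel columns grow to the right and rows downward; lengths in m; the calibration is good to about 2 mm. A picture is of the moment at which its call begins: read the wrist's pose just before it. get_calibration takes no time and is no camera call; for the wrist camera it gives the pose at the moment of the call.
- r.hand_in(): hands the job in, once; it reports no verdict.
Trained networks look in the newest picture that a camera, given by its name, has taken for a name from the list of things; names that differ only in an ending like _2 or _b are one class to them, and where a whole thing is asked for, a point or a joint stands for the part that bears it (a point fixed in the world has none). Each returns a list of dicts, best first, with "confidence" (0 to 1); they miss things now and then, are a little off and sometimes report something else, mostly with a low value. They report only what shows in the picture. A call takes as long as a camera call. They do not tell look-alikes from the thing itself.
- r.masks_of(camera, query): "mask" (480x640 bool, what is visible of it) and "bbox" ([centre column, centre row, width, height] as shares, 0 to 1, of the picture: columns of its width, rows of its height, round what is visible of it).
- r.place_of(camera, query): "at" ([row, column] as shares, 0 to 1, of the picture: columns of its width, rows of its height: a listed point, or the origin of a listed thing).
The state is a dict: "clock": time; "joint_positions": joint angles; "dq": joint speeds; "effort": joint torques, N m; "position": TCP position; "ee_rot": TCP orientation; "ft_force": force on the tool from outside, world axes, zero at the start; "ft_torque": the same for the moment, N m; "gripper_width": finger opening in m.
Only numpy, scipy, OpenCV 4.12 (cv2) and the standard library are available. Lean on these libraries where they do the work, as an engineer would, in place of code of your own. Each camera call takes 0.05 s, during which the arm holds its last target.

## Task

Sort the three beech jar stoppers by fit, sliding each one flat along the shelf top without lifting or tipping it. Try each at the narrow gauge first: push a stopper that passes right through it until it lies wholly inside the tray behind, and press one that is refused squarely up against the narrow slot for a moment, then push it wholly through the wide gauge instead. Leave the two jars, the clip dispenser and the mould standing where they are.

Things in the scene. Friction and masses are not known exactly. Their poses are not given: they have to be found in the camera images.
- stopper_a_center (a point): centre (16 mm up, half its height) of one of three beech jar stoppers: upright discs 32 mm high, about 30 to 90 g, z up. Each is 44 or 60 mm across (at least one of each); which is not told: look, or find out by trying. They start scattered in any order on the robot's side of the gauges: one near the middle, one out on either side
- stopper_b_center (a point): centre (16 mm up, half its height) of one of three beech jar stoppers: upright discs 32 mm high, about 30 to 90 g, z up. Each is 44 or 60 mm across (at least one of each); which is not told: look, or find out by trying. They start scattered in any order on the robot's side of the gauges: one near the middle, one out on either side
- stopper_c_center (a point): centre (16 mm up, half its height) of one of three beech jar stoppers: upright discs 32 mm high, about 30 to 90 g, z up. Each is 44 or 60 mm across (at least one of each); which is not told: look, or find out by trying. They start scattered in any order on the robot's side of the gauges: one near the middle, one out on either side
- gauge_narrow: fixed narrow gauge tray: wooden walls 30 mm high, no floor, open above. Front wall (towards the robot) 14 mm thick, 96 mm wide, with a central slot 48 mm wide, full height. Inside behind it 80 mm wide, x from 14 to 136 mm, back closed; 144 mm long in all. Origin on the shelf top, mid-slot, at the outer face; x inwards, y across the slot. Trays swap left/right places, each turned up to 10 deg
- gauge_wide: fixed wide gauge tray: wooden walls 30 mm high, no floor, open above. Front wall (towards the robot) 14 mm thick, 96 mm wide, with a central slot 64 mm wide, full height. Inside behind it 80 mm wide, x from 14 to 136 mm, back closed; 144 mm long in all. Origin on the shelf top, mid-slot, at the outer face; x inwards, y across the slot. Trays swap left/right places, each turned up to 10 deg
- jar_small: bystander: loose amber glass jar with black lid, 44 mm across, 65 mm high, standing between the two slots; origin at the centre of its underside
- jar_large: bystander: loose amber glass jar with black lid, 62 mm across, 90 mm high, standing outside the left (+y) tray; origin at the centre of its underside
- dispenser: bystander: loose clear acrylic push dispenser of balloon clips, 56 x 56 mm, 110 mm high, standing outside the right (-y) tray; origin at the centre of its underside
- mould: bystander: loose orange silicone mould on edge between the trays, 26 mm (x) by 44 mm (y), 80 mm high; origin at the centre of its underside
Things that resemble listed ones, but are neither listed nor needed, are in the scene too. Leave any green or red look-alike of the part that bears stopper_a_center alone.

How it is judged (in metres and radians):
On the way:
1. the stopper that is too big for the narrow gauge has been offered to it: held up against the narrow slot, from outside, for 0.2 s (x of stopper_b_center in the frame of gauge_narrow between -0.024 and 0 m and y of stopper_b_center in the frame of gauge_narrow between -0.008 and 0.008 m), for 0.2 s.
At the end, for the whole second after the job is handed in: Both 44 mm stoppers lie flat in the tray behind the narrow gauge and the 60 mm one flat in the tray behind the wide gauge, each wholly past the 14 mm front wall (within 3 mm) (x of stopper_a_center in the frame of gauge_narrow between 0.033 and 0.14 m and y of stopper_a_center in the frame of gauge_narrow between -0.04 and 0.04 m and angle between each of stopper_a_center, stopper_c_center, stopper_b_center's own z axis and vertical below 0.1 rad and height (world z) of each of stopper_a_center, stopper_c_center, stopper_b_center below 0.022 m and x of stopper_c_center in the frame of gauge_narrow between 0.033 and 0.14 m and y of stopper_c_center in the frame of gauge_narrow between -0.04 and 0.04 m and x of stopper_b_center in the frame of gauge_wide between 0.041 and 0.14 m and y of stopper_b_center in the frame of gauge_wide between -0.04 and 0.04 m); the robot touches nothing.
It fails at once if a stopper is lifted more than 12 mm off the shelf top (height (world z) of any of stopper_a_center, stopper_b_center, stopper_c_center above 0.028 m).
It fails at once if a stopper is tipped over (more than 0.5 rad) (angle between any of stopper_a_center, stopper_b_center, stopper_c_center's own z axis and vertical above 0.5 rad).
It fails at once if a jar, the dispenser or the mould is shifted more than 20 mm or tipped (distance of any of jar_small, jar_large, dispenser, mould from where it was at the start of the episode above 0.02 m or angle between any of jar_small, jar_large, dispenser, mould's own z axis and vertical above 0.3 rad).
It also fails if it takes over 72 s, if anything falls off the work surface, if the arm or the gripper's body presses on something with over 40 N, if the wrist force passes 120 N, or if a joint passes its speed limit or range.

## Working session

There is one attempt and no reset: what is moved stays moved. The work goes in short steps, Python scripts to look and compute and a shell command to move; the robot and the scene stay as the last step left them, time stands still between calls to the robot, and variables do not carry over. Pictures are saved under pics/ and viewed, and the job is handed in when it is done.

```bash
ls; mkdir -p pics
python3 - <<'E'
from plant import r
import cv2
s=r.sense(); print(s['clock'],s['position'],s['ee_rot'],s['gripper_width'])
for n in ['top','side']:
    im=r.camera(n); cv2.imwrite(f'pics/{n}0.png',im[:,:,::-1])
    for q in ['stopper_a_center','gauge_narrow','gauge_wide','jar_small','jar_large','dispenser','mould']:
        print(n,q,[(round(float(d['confidence']),2),[round(float(d['at'][0]*480),1),round(float(d['at'][1]*640),1)]) for d in r.place_of(n,q)])
E
```

```text
pics
0.0 [0.19642349 0.48653657 0.20253146] [[ 9.27248210e-01 -5.33869890e-04  3.74446889e-01]
 [-3.74447239e-01 -9.19309244e-04  9.27247766e-01]
 [-1.50797176e-04 -9.99999435e-01 -1.05233396e-03]] 0.08555601310028958
top stopper_a_center [(0.91, [299.9, 314.3]), (0.8, [352.0, 376.6]), (0.74, [348.5, 276.3]), (0.69, [343.9, 211.7])]
top gauge_narrow [(0.66, [221.6, 377.1])]
top gauge_wide [(0.49, [210.5, 456.0])]
top jar_small [(0.93, [237.4, 321.1])]
top jar_large [(0.68, [207.7, 165.6]), (0.4, [209.9, 455.0])]
top dispenser [(0.66, [210.2, 456.6])]
top mould [(0.93, [169.1, 311.3])]
side stopper_a_center [(0.87, [232.4, 426.0]), (0.79, [263.5, 373.0]), (0.79, [301.0, 406.2]), (0.77, [357.8, 385.8]), (0.5, [391.7, 323.8])]
side gauge_narrow [(0.67, [207.2, 319.3])]
side gauge_wide [(0.66, [303.5, 271.7])]
side jar_small [(0.9, [248.2, 315.7]), (0.18, [393.2, 323.8])]
side jar_large [(0.59, [364.6, 231.1])]
side dispenser [(0.64, [161.7, 332.1])]
side mould [(0.96, [235.9, 252.1])]
```

View pics/top0.png

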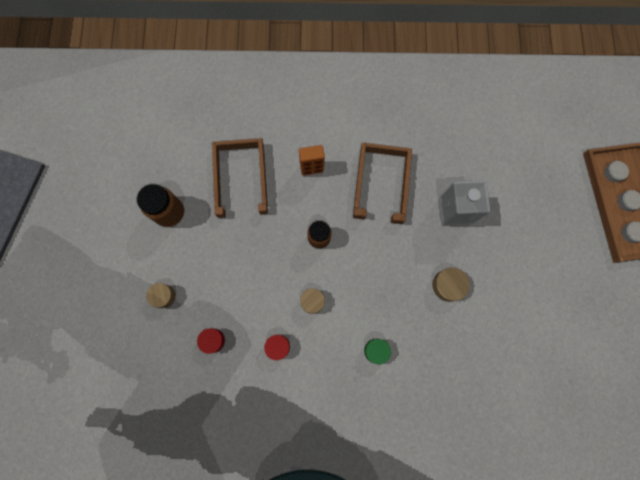

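View pics/side0.png

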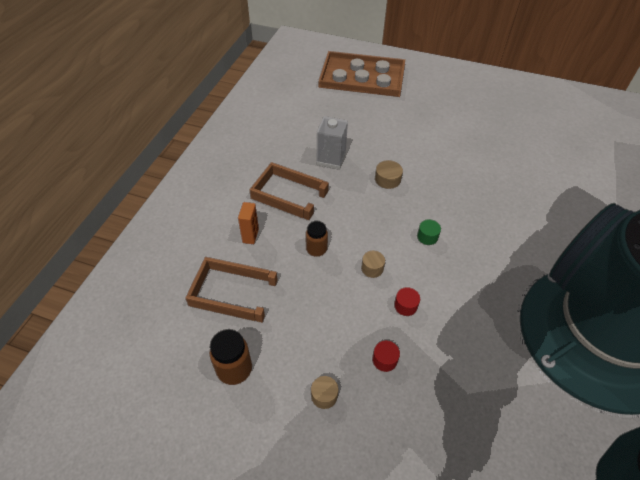

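```bash
cat > h.py <<'E'
import numpy as np, cv2
from plant import r
def ray(cal,u,v):
    K=np.array(cal['K']);V=np.array(cal['view'])
    d=np.linalg.inv(K)@[u,v,1]; d=np.array([d[0],-d[1],-d[2]])
    R=V[:3,:3];t=V[:3,3]
    return -R.T@t, R.T@d
def at(cal,u,v,z):
    o,d=ray(cal,u,v); return o+d*(z-o[2])/d[2]
def proj(cal,P):
    K=np.array(cal['K']);V=np.array(cal['view'])
    c=V[:3,:3]@np.array(P)+V[:3,3]; p=K@[c[0],-c[1],-c[2]]; return p[:2]/p[2]
E
python3 - <<'E'
from h import *
im=cv2.imread('pics/top0.png')
cal=r.get_calibration('top'); print(cal.keys()); print(np.round(cal['K'],1)); print('cam',np.round(ray(cal,0,0)[0],3))
for n,v,u,z in [('stL',295,160,.032),('stM',300,312,.032),('stR',284,452,.032),('red1',341,211,.032),('red2',347,277,.032),('green',351,377,.032),('jarS',231,320,.065),('jarL',198,154,.09),('mould',153,312,.08),('disp',195,466,.11)]:
    print(n,np.round(at(cal,u,v,z),3))
c=cv2.resize(im[120:235,200:280],None,fx=5,fy=5,interpolation=cv2.INTER_CUBIC); d=cv2.resize(im[120:235,345:425],None,fx=5,fy=5,interpolation=cv2.INTER_CUBIC)
cv2.imwrite('pics/g0.png',np.hstack([c,d]))
c=[cv2.resize(im[y-30:y+30,x-30:x+30],None,fx=4,fy=4,interpolation=cv2.INTER_CUBIC) for x,y in [(160,297),(312,301),(452,285)]]
cv2.imwrite('pics/s0.png',np.hstack(c))
E
```

```text
dict_keys(['K', 'view'])
[[446.8   0.  315.5]
 [  0.  446.8 236.7]
 [  0.    0.    1. ]]
cam [ 0.369 -0.007  0.821]
stL [0.427 0.264 0.032]
stM [ 0.422 -0.003  0.032]
stR [ 0.453 -0.25   0.032]
red1 [0.349 0.169 0.032]
red2 [0.341 0.056 0.032]
green [ 0.336 -0.116  0.032]
jarS [ 0.538 -0.015  0.065]
jarL [0.586 0.268 0.09 ]
mould [0.676 0.    0.08 ]
disp [ 0.593 -0.257  0.11 ]
```

View pics/g0.png

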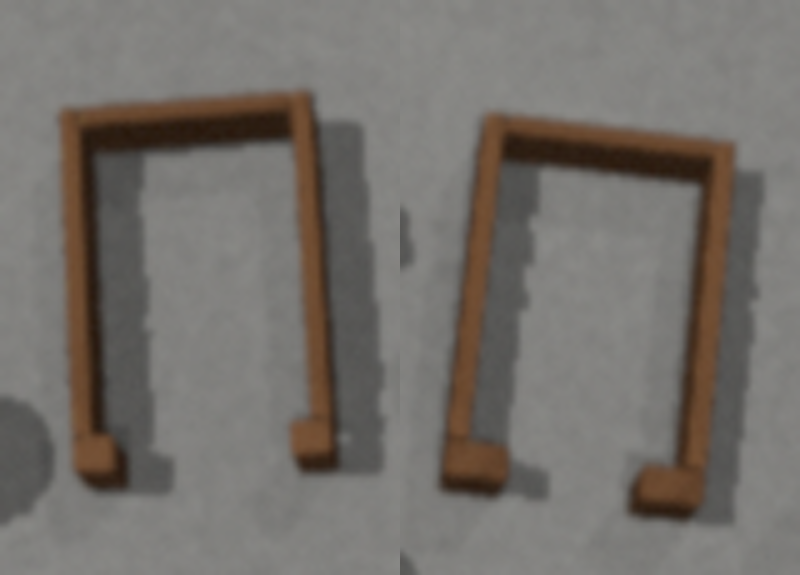

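View pics/s0.png

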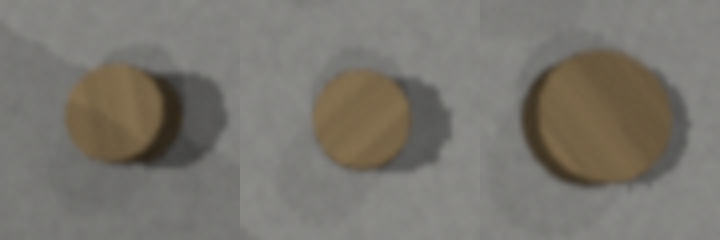

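```bash
cat > fit.py <<'E'
from h import *
from scipy.optimize import least_squares
im=cv2.imread('pics/top0.png')
cal=r.get_calibration('top')
def model(p,h): 
    x,y,a=p; c,s=np.cos(a),np.sin(a)
    M=[(.144,.048),(.144,-.048),(0,.048),(0,-.048),(0,h),(0,-h)]
    return np.array([proj(cal,[x+c*X-s*Y,y+s*X+c*Y,.03]) for X,Y in M])
Lp=np.array([(60,110),(310,94),(77,470),(335,461),(115,470),(297,462)])/5+[200,120]-.4
Rp=(np.array([(487,115),(735,145),(442,485),(698,512),(502,487),(637,507)])-[400,0])/5+[345,120]-.4
big=cv2.resize(im[100:320,120:500],None,fx=2,fy=2)
for n,pts,h,x0 in [('wide',Lp,.032,[.57,.1,0]),('narrow',Rp,.024,[.57,-.1,0])]:
    s=least_squares(lambda p:(model(p,h)-pts).ravel(),x0)
    print(n,np.round(s.x[:2],4),np.degrees(s.x[2]).round(2),np.round(s.fun,1))
    for q in model(s.x,h): cv2.circle(big,tuple(int(v) for v in (q-[120,100])*2+.5),2,(0,255,0),-1)
for n,u,v in [('L',158.7,295),('M',312,300.3),('R',453,284)]: print(n,np.round(at(cal,u,v,.032),4))
cv2.imwrite('pics/fit0.png',big)
E
python3 fit.py
```

```text
wide [0.578  0.1298] 5.34 [ 0.2 -0.1  0.9 -0.6 -0.7  1.3  0.2 -0.9  0.5  0.6 -0.9 -0.4]
narrow [ 0.5701 -0.1227] -6.83 [-0.7  0.1  0.2  0.4 -0.5 -1.   0.6  0.4  0.6  0.3 -0.3 -0.3]
L [0.4265 0.2659 0.032 ]
M [ 0.421  -0.0032  0.032 ]
R [ 0.4531 -0.2521  0.032 ]
```

View pics/fit0.png

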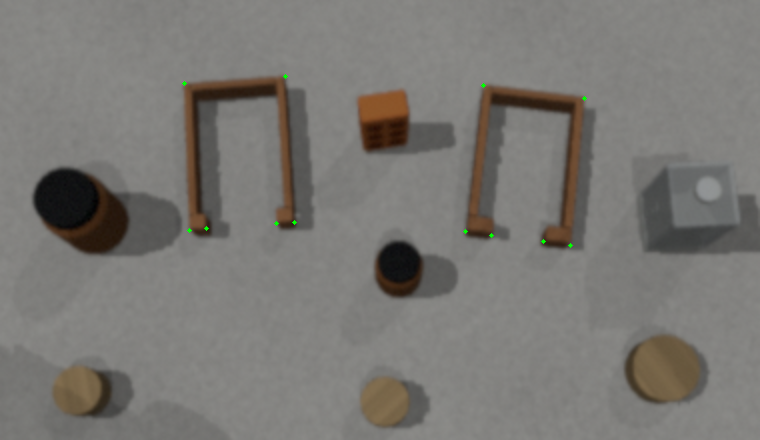

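```bash
cat > p.py <<'E'
import sys
from h import *
G={'n':(0.5701,-0.1227,-6.83),'w':(0.578,0.1298,5.34)}
def gw(g,X,Y):
    x,y,a=G[g];a=np.radians(a);return np.array([x+np.cos(a)*X-np.sin(a)*Y,y+np.sin(a)*X+np.cos(a)*Y])
def ing(g,P):
    x,y,a=G[g];a=np.radians(a);d=np.array(P)[:2]-[x,y];return np.array([np.cos(a)*d[0]+np.sin(a)*d[1],-np.sin(a)*d[0]+np.cos(a)*d[1]])
def st():
    s=r.sense();R=np.array(s['ee_rot']);p=np.array(s['position'])
    h=np.degrees(np.arctan2(R[1,2],R[0,2]))
    print('t',round(s['clock'],2),'pos',p.round(4),'h',h.round(2),'w',round(float(s['gripper_width']),4),'F',np.round(s['ft_force'],1),'n',ing('n',p).round(4),'wd',ing('w',p).round(4),'j1,6',np.round([s['joint_positions'][0],s['joint_positions'][5]],0))
    return p,R,h
def to(*targets):
    p,R,h=st()
    for T in targets:
        d=R.T@(np.array(T)-p); print('to',np.round(T,3),'tool',d.round(4)); p=np.array(T)
E
python3 -m pendant '[[0,0,0,8.3,-1],[0,0,0,8.3,-1],[0,0,0,8.3,-1],[0,0,0,8.3,-1],[0,0,0,8.3,-1],[0,0,0,8.3,-1],[0,0,0,8.3,-1],[0,0,0,8.3,-1],[0,0,0,8.3,-1]]' 40
python3 -c "
from p import *
to((.421,-.003,.2),(.421,-.003,.05),(.421,-.003,.014))"
```

```text
clock: 1.7
position: [0.1966, 0.4868, 0.203]
ee_rot: [[-0.159, 0.0, 0.987], [-0.987, 0.0, -0.159], [-0.0, -1.0, 0.0]]
ft_force: [0.5, 0.3, -0.1]
gripper_width: 0.0857
t 1.7 pos [0.1966 0.4868 0.203 ] h -9.13 w 0.0857 F [ 0.5  0.3 -0.1] n [-0.4433  0.5608] wd [-0.3465  0.3909] j1,6 [ 59. 158.]
to [ 0.421 -0.003  0.2  ] tool [0.448  0.003  0.2993]
to [ 0.421 -0.003  0.05 ] tool [ 0.    0.15 -0.  ]
to [ 0.421 -0.003  0.014] tool [ 0.     0.036 -0.   ]
```

```bash
python3 -m pendant '[[0.042,0,0.03,0,-1],[0.045,0,0.03,0,-1],[0.045,0,0.03,0,-1],[0.045,0,0.03,0,-1],[0.045,0,0.03,0,-1],[0.045,0,0.03,0,-1],[0.045,0,0.03,0,-1],[0.045,0,0.03,0,-1],[0.045,0,0.03,0,-1],[0.045,0,0.03,0,-1],[0,0,0,0,-1]]' 
python3 -c "
from p import *
to((.421,-.003,.2),(.421,-.003,.05),(.421,-.003,.014))"
```

```text
clock: 2.8
position: [0.4052, 0.0249, 0.203]
ee_rot: [[-0.164, 0.006, 0.986], [-0.986, 0.001, -0.164], [-0.002, -1.0, 0.006]]
ft_force: [0.4, 1.3, 0.5]
gripper_width: 0.0851
t 2.8 pos [0.4052 0.0249 0.203 ] h -9.46 w 0.0851 F [0.4 1.3 0.5] n [-0.1813  0.1269] wd [-0.1818 -0.0884] j1,6 [-8. 91.]
to [ 0.421 -0.003  0.2  ] tool [0.0249 0.0031 0.0201]
to [ 0.421 -0.003  0.05 ] tool [ 0.0003  0.15   -0.0009]
to [ 0.421 -0.003  0.014] tool [ 0.0001  0.036  -0.0002]
```

```bash
python3 -m pendant '[[0.0245,0,0.02,0,-1],[0,0.045,0,0,-1],[0,0.045,0,0,-1],[0,0.04,0,0,-1],[0,0,0,0,-1]]' 
python3 -c "
from p import *
to((.421,-.003,.05),(.421,-.003,.014))
im=r.camera('wrist'); cv2.imwrite('pics/w1.png',im[:,:,::-1])"
```

```text
clock: 3.3
position: [0.4244, -0.0052, 0.0711]
ee_rot: [[-0.169, 0.012, 0.986], [-0.986, 0.0, -0.169], [-0.002, -1.0, 0.011]]
ft_force: [0.3, -0.5, 0.6]
gripper_width: 0.0851
t 3.3 pos [ 0.4244 -0.0052  0.0711] h -9.74 w 0.0851 F [ 0.3 -0.5  0.6] n [-0.1586  0.0994] wd [-0.1655 -0.1201] j1,6 [-12.  88.]
to [ 0.421 -0.003  0.05 ] tool [-0.0015  0.021  -0.004 ]
to [ 0.421 -0.003  0.014] tool [ 0.0001  0.036  -0.0004]
```

View pics/w1.png

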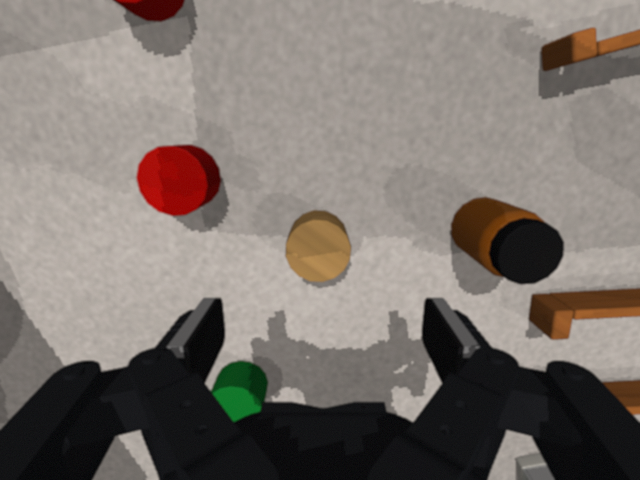

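```bash
python3 -c "
from p import *
c=r.get_calibration('wrist'); print(proj(c,[.421,-.003,.032]), at(c,318,253,.032))
to((.421,-.003,.014))"
python3 -m pendant '[[-0.001,0.025,-0.0035,-3,-1],[0,0.018,0,0,-1],[0,0,0,0,-1]]' 
python3 -c "
from p import *
to((.421,-.003,.014))"
```

```text
[314.21827716 249.11497269] [ 0.42300193 -0.00612203  0.032     ]
t 3.35 pos [ 0.4257 -0.0054  0.0734] h -9.72 w 0.0853 F [0.2 0.4 1.1] n [-0.1573  0.0993] wd [-0.1642 -0.1204] j1,6 [-12.  88.]
to [ 0.421 -0.003  0.014] tool [-0.0014  0.0593 -0.0059]
clock: 3.65
position: [0.4269, -0.0037, 0.0354]
ee_rot: [[-0.114, 0.021, 0.993], [-0.994, -0.002, -0.114], [-0.001, -1.0, 0.021]]
ft_force: [0.0, 0.3, 0.1]
gripper_width: 0.0855
t 3.65 pos [ 0.4269 -0.0037  0.0354] h -6.53 w 0.0855 F [0.  0.3 0.1] n [-0.1563  0.1011] wd [-0.1628 -0.1189] j1,6 [-12.  85.]
to [ 0.421 -0.003  0.014] tool [-0.      0.0212 -0.0064]
```

```bash
python3 -m pendant '[[0,0.007,-0.003,0,-1],[0,0.007,-0.003,0,-1],[0,0.007,0,0,-1],[0,0,0,0,-1]]' 
python3 -c "
from p import *
to((.422,-.004,.014))"
```

```text
clock: 4.05
position: [0.4242, -0.0032, 0.0177]
ee_rot: [[-0.113, 0.028, 0.993], [-0.994, -0.003, -0.113], [-0.0, -1.0, 0.028]]
ft_force: [-0.0, 0.4, 0.3]
gripper_width: 0.0857
t 4.05 pos [ 0.4242 -0.0032  0.0177] h -6.51 w 0.0857 F [-0.   0.4  0.3] n [-0.159   0.1013] wd [-0.1655 -0.1181] j1,6 [-12.  85.]
to [ 0.422 -0.004  0.014] tool [ 0.001   0.0036 -0.0022]
```

```bash
python3 -m pendant '[[0,0.003,0,0,-0.3],[0,0,0,0,0.2],[0,0,0,0,1],[0,0,0,0,1],[0,0,0,0,1],[0,0,0,0,1]]' 20
python3 -c "
from p import *
to((.422,-.004,.014))
im=r.camera('wrist'); cv2.imwrite('pics/w2.png',im[:,:,::-1])"
```

```text
clock: 4.65
position: [0.4248, -0.0034, 0.015]
ee_rot: [[-0.114, 0.028, 0.993], [-0.994, -0.003, -0.114], [-0.0, -1.0, 0.029]]
ft_force: [-1.0, -0.7, -0.5]
gripper_width: 0.0003
t 4.65 pos [ 0.4248 -0.0034  0.015 ] h -6.52 w 0.0003 F [-1.  -0.7 -0.5] n [-0.1584  0.1012] wd [-0.1649 -0.1183] j1,6 [-12.  85.]
to [ 0.422 -0.004  0.014] tool [ 0.0009  0.0009 -0.0028]
```

View pics/w2.png

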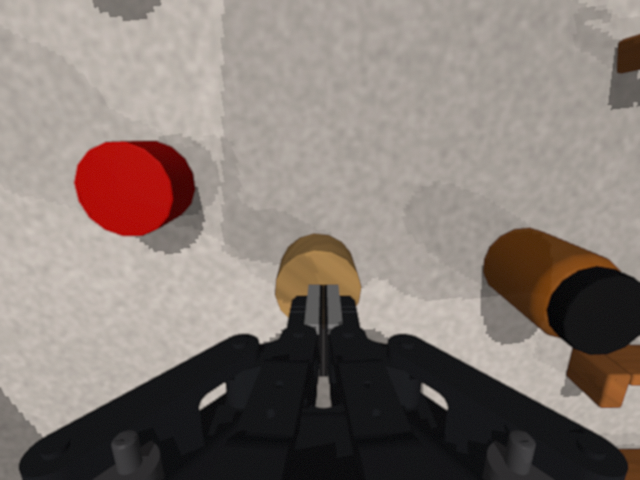

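```bash
python3 -c "
from p import *
p,R,h=st()
c=r.get_calibration('wrist'); 
for k in (-.011,0,.008): print('tip',k,proj(c,p+R[:,1]*k))
print('disc centre if top z=.032',at(c,318,288,.032)); print(ray(c,0,0)[0])
im=r.camera('top'); cv2.imwrite('pics/t1.png',cv2.resize(im[200:400,200:460,::-1],None,fx=3,fy=3))
im=r.camera('side'); cv2.imwrite('pics/sd1.png',cv2.resize(im[150:400,250:550,::-1],None,fx=2.4,fy=2.4))
"
```

```text
t 4.7 pos [ 0.4248 -0.0034  0.015 ] h -6.52 w -0.0003 F [-0.2  0.3 -0.2] n [-0.1584  0.1012] wd [-0.1649 -0.1183] j1,6 [-12.  85.]
tip -0.011 [322.6099498  284.21149922]
tip 0 [322.64024559 275.79708984]
tip 0.008 [322.66020582 270.25329957]
disc centre if top z=.032 [ 0.42213644 -0.00237156  0.032     ]
[0.42849986 0.07007273 0.18656787]
```

View pics/t1.png

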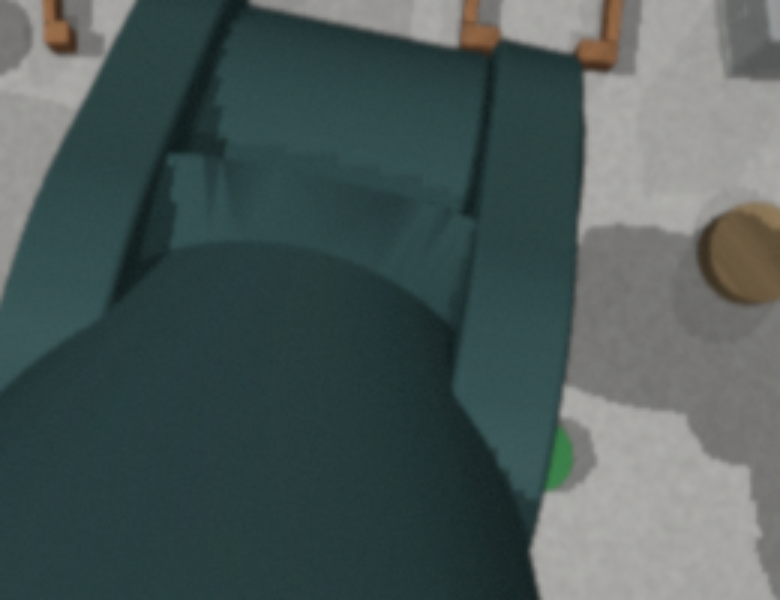

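View pics/sd1.png

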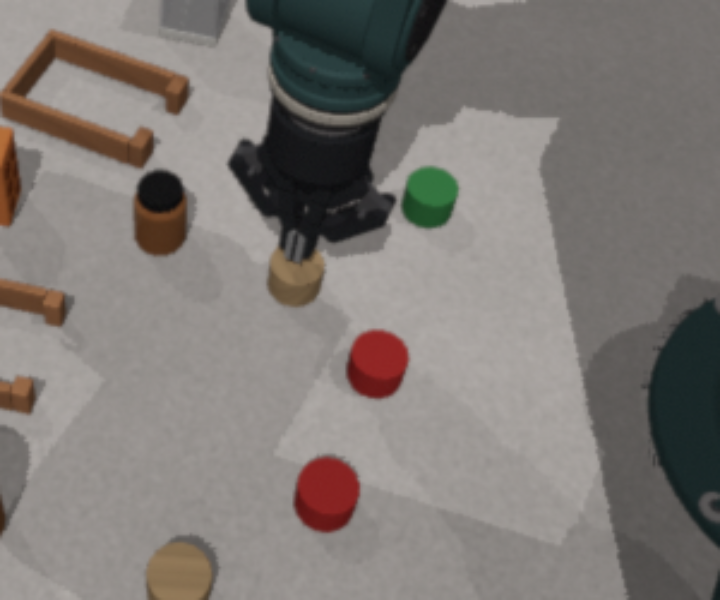

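```bash
python3 -c "
from p import *
p,R,h=st()
c=r.get_calibration('side'); w=r.get_calibration('wrist')
for k in (-.03,-.02,-.011,0,.008):
  q=p+R[:,1]*k; n=q-R[:,0]*.011
  print(k,q[2].round(3),'side',((proj(c,q)-[250,150])*2.4).round(0),((proj(c,n)-[250,150])*2.4).round(0),'wr',proj(w,q).round(0),proj(w,n).round(0))
print('disc top', ((proj(c,[.422,-.004,.032])-[250,150])*2.4).round(0),proj(w,[.422,-.004,.032]).round(0))
im=cv2.imread('pics/w2.png'); cv2.imwrite('pics/w2c.png',cv2.resize(im[210:350,230:420],None,fx=4,fy=4))
"
```

```text
t 4.8 pos [ 0.4248 -0.0034  0.015 ] h -6.52 w 0.0001 F [-0.2 -0.3  0.5] n [-0.1585  0.1012] wd [-0.1649 -0.1183] j1,6 [-12.  85.]
-0.03 0.045 side [295. 249.] [290. 260.] wr [323. 301.] [323. 280.]
-0.02 0.035 side [293. 257.] [288. 267.] wr [323. 292.] [323. 271.]
-0.011 0.026 side [292. 263.] [287. 273.] wr [323. 284.] [323. 264.]
0 0.015 side [290. 271.] [285. 281.] wr [323. 276.] [323. 257.]
0.008 0.007 side [289. 277.] [284. 287.] wr [323. 270.] [323. 252.]
disc top [296. 259.] [318. 291.]
```

View pics/w2c.png

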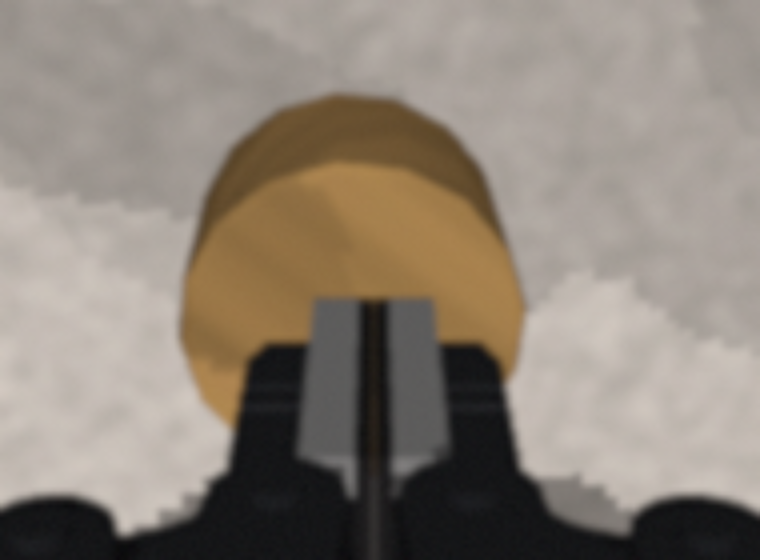

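```bash
python3 -m pendant '[[0,0,0,0,-1],[0,0,0,0,-1],[0,0,-0.002,0,-1],[0,0,0,0,-1],[0,0.006,0,0,-1],[0,0.006,0,0,-1],[0,0.006,0,0,-1],[0,0.006,0,0,-1],[0,0.006,0,0,-1],[0,0,0,0,-1]]' 
python3 -c "
from p import *
to((.422,-.004,-.025))
im=r.camera('wrist'); cv2.imwrite('pics/w3.png',im[:,:,::-1])
im=r.camera('side'); cv2.imwrite('pics/sd3.png',cv2.resize(im[150:400,250:550,::-1],None,fx=2.4,fy=2.4))"
```

```text
clock: 5.8
position: [0.4232, -0.0032, -0.0182]
ee_rot: [[-0.114, 0.028, 0.993], [-0.994, -0.003, -0.114], [-0.0, -1.0, 0.028]]
ft_force: [0.3, -0.3, 0.1]
gripper_width: 0.0853
t 5.8 pos [ 0.4232 -0.0032 -0.0182] h -6.52 w 0.0853 F [ 0.3 -0.3  0.1] n [-0.1601  0.1012] wd [-0.1665 -0.118 ] j1,6 [-12.  85.]
to [ 0.422 -0.004 -0.025] tool [ 0.001   0.0068 -0.0012]
```

View pics/w3.png

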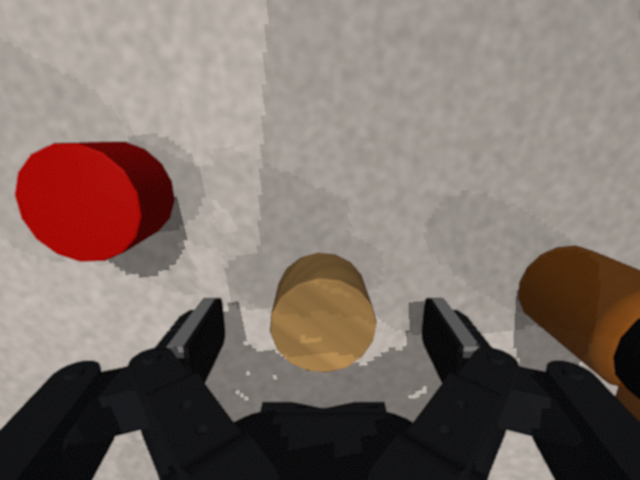

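View pics/sd3.png

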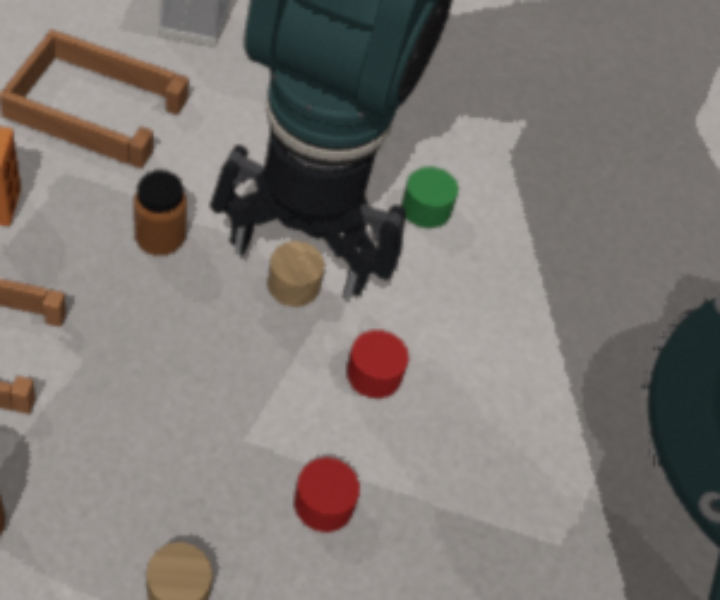

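```bash
python3 -c "
from p import *
p,R,h=st()
c=r.get_calibration('side'); w=r.get_calibration('wrist')
for k in (-.05,-.04,-.03,-.02):
  for s in (1,-1):
    q=p+R[:,1]*k+R[:,2]*s*.046-R[:,0]*.011
    print(k,s,q[2].round(3),'side',((proj(c,q)-[250,150])*2.4).round(0),'wr',proj(w,q).round(0))
"
```

```text
t 5.9 pos [ 0.4235 -0.0032 -0.0175] h -6.52 w 0.0851 F [-0.3 -0.1 -0.5] n [-0.1598  0.1012] wd [-0.1662 -0.1181] j1,6 [-12.  85.]
-0.05 1 0.034 side [237. 248.] wr [438. 300.]
-0.05 -1 0.031 side [345. 292.] wr [207. 300.]
-0.04 1 0.024 side [236. 255.] wr [431. 289.]
-0.04 -1 0.021 side [343. 299.] wr [215. 289.]
-0.03 1 0.014 side [235. 263.] wr [424. 280.]
-0.03 -1 0.011 side [341. 306.] wr [221. 279.]
-0.02 1 0.004 side [234. 270.] wr [418. 271.]
-0.02 -1 0.001 side [339. 313.] wr [227. 271.]
```

```bash
python3 -m pendant '[[0.0005,0.004,0,0,-1],[0,0.004,0,0,-1],[0,0,0,0,0],[0,0,0,0,0.3],[0,0,0,0,1],[0,0,0,0,1],[0,0,0,0,1]]' 20
python3 -c "
from p import *
st()
im=r.camera('wrist'); cv2.imwrite('pics/w4.png',im[:,:,::-1])
print(np.round(gw('n',-.06,0),3),np.round(gw('n',.06,0),3))"
```

```text
clock: 6.6
position: [0.4243, -0.0039, -0.0254]
ee_rot: [[-0.114, 0.03, 0.993], [-0.994, -0.003, -0.113], [0.0, -1.0, 0.03]]
ft_force: [0.5, -0.0, -0.0]
gripper_width: 0.0432
t 6.6 pos [ 0.4243 -0.0039 -0.0254] h -6.52 w 0.0432 F [ 0.5 -0.  -0. ] n [-0.1589  0.1006] wd [-0.1655 -0.1188] j1,6 [-12.  85.]
[ 0.511 -0.116] [ 0.63 -0.13]
```

View pics/w4.png

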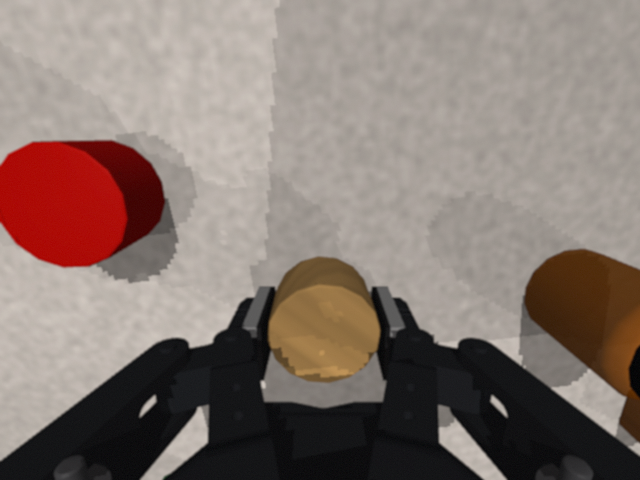

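```bash
python3 -m pendant '[[0.02,0,0,0,1],[0.025,0,0,0,1],[0.025,0.0005,0.015,0,1],[0.02,0.0007,0.025,0,1],[0.01,0.0007,0.025,-0.3,1],[0,0.0007,0.025,0,1],[0,0,0,0,1]]' 
python3 -c "
from p import *
st()
im=r.camera('wrist'); cv2.imwrite('pics/w5.png',im[:,:,::-1])
im=r.camera('top'); cv2.imwrite('pics/t5.png',im[:,:,::-1])"
```

```text
clock: 7.35
position: [0.5049, -0.1177, -0.025]
ee_rot: [[-0.108, 0.031, 0.994], [-0.994, -0.004, -0.108], [0.0, -1.0, 0.031]]
ft_force: [-0.1, 0.7, -0.4]
gripper_width: 0.0435
t 7.35 pos [ 0.5049 -0.1177 -0.025 ] h -6.18 w 0.0435 F [-0.1  0.7 -0.4] n [-0.0653 -0.0028] wd [-0.0958 -0.2396] j1,6 [-22.  74.]
```

View pics/w5.png

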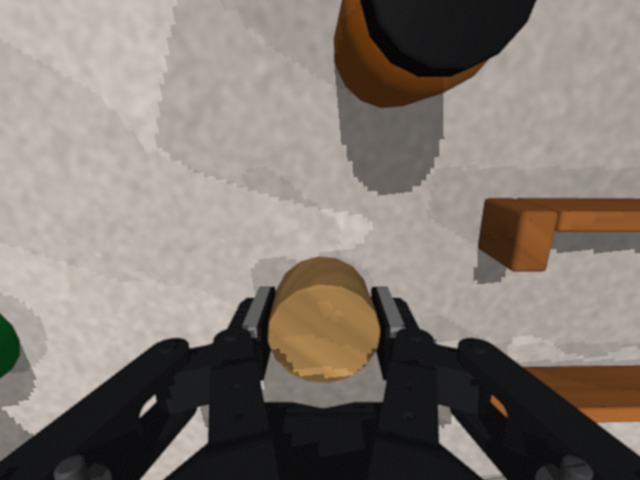

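```bash
cat > ov.py <<'E'
from p import *
def overlay(pic,out,cal,discs=(),gauges=('n',),crop=None,f=1):
    im=cv2.imread(pic); im=cv2.resize(im,None,fx=2,fy=2)
    def ln(P,col):
        pts=np.array([proj(cal,q) for q in P])*2+.5
        cv2.polylines(im,[pts.astype(np.int32).reshape(-1,1,2)],False,col,1,cv2.LINE_AA)
    for g in gauges:
        h=.024 if g=='n' else .032
        for s in (1,-1):
            for z in (0.03,):
                ln([[*gw(g,X,s*Y),z] for X,Y in [(0,.048),(0,h),(.014,h),(.014,.04),(.136,.04),(.136,0)]],(0,255,0))
                ln([[*gw(g,X,s*Y),z] for X,Y in [(0,.048),(.144,.048),(.144,0)]],(0,255,0))
    for (x,y,rr) in discs:
        t=np.linspace(0,2*np.pi,40)
        ln([[x+rr*np.cos(a),y+rr*np.sin(a),.032] for a in t],(255,0,255))
    if crop: 
        x0,y0,x1,y1=[2*c for c in crop]; im=im[y0:y1,x0:x1]
    im=cv2.resize(im,None,fx=f,fy=f)
    cv2.imwrite(out,im)
E
python3 -c "
from ov import *
w=r.get_calibration('wrist')
overlay('pics/w5.png','pics/w5o.png',w,[(.5049,-.1177,.022)],crop=(240,160,640,440))
overlay('pics/t5.png','pics/t5o.png',r.get_calibration('top'),[(.5049,-.1177,.022)],crop=(200,120,500,340))"
```

```text
(no output)
```

View pics/w5o.png

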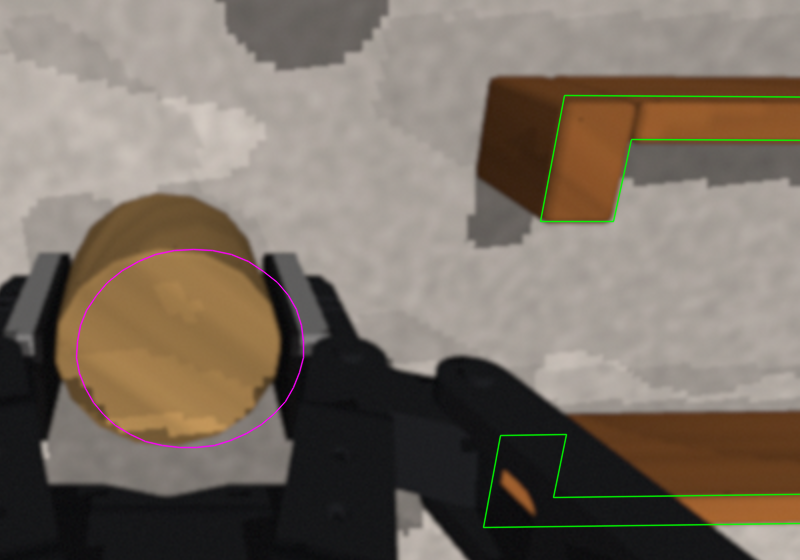

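View pics/t5o.png

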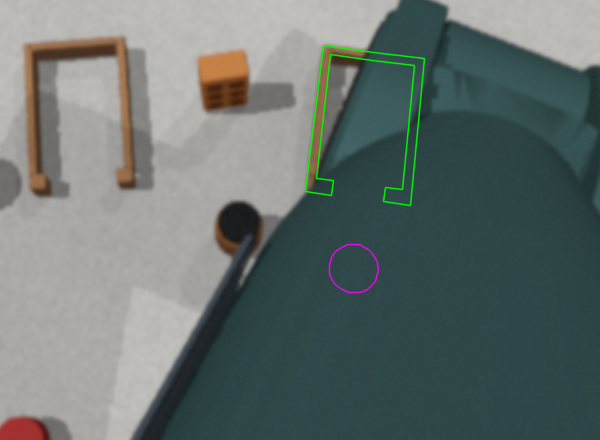

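```bash
python3 -m pendant '[[-0.003,0,0,0.6,1],[0,0.0006,0.015,0,1],[0,0.0006,0.015,0,1],[0,0,0,0,1]]' 
python3 -c "
from ov import *
p,R,h=st()
w=r.get_calibration('wrist')
im=r.camera('wrist'); cv2.imwrite('pics/w6.png',im[:,:,::-1])
q=p-R[:,2]*.004
overlay('pics/w6.png','pics/w6o.png',w,[(q[0],q[1],.022)],crop=(240,160,640,440))"
```

```text
clock: 7.85
position: [0.5278, -0.1146, -0.0255]
ee_rot: [[-0.119, 0.024, 0.993], [-0.993, -0.002, -0.119], [-0.001, -1.0, 0.024]]
ft_force: [-0.3, -0.6, 0.4]
gripper_width: 0.0435
t 7.85 pos [ 0.5278 -0.1146 -0.0255] h -6.85 w 0.0435 F [-0.3 -0.6  0.4] n [-0.0429  0.003 ] wd [-0.0727 -0.2387] j1,6 [-21.  76.]
```

View pics/w6o.png

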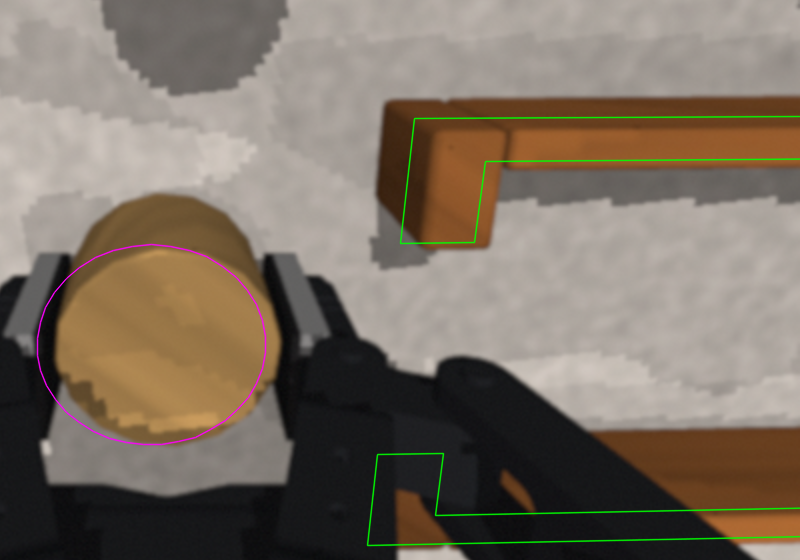

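```bash
python3 -m pendant '[[0.0022,0,0,0,1],[0,0,0,0,1],[0,0,0,0,1]]' 
python3 -c "
from ov import *
p,R,h=st()
w=r.get_calibration('wrist')
im=r.camera('wrist'); cv2.imwrite('pics/w7.png',im[:,:,::-1])
q=p-R[:,2]*.002
overlay('pics/w7.png','pics/w7o.png',w,[(q[0],q[1],.022)],crop=(240,160,640,440))"
```

```text
clock: 8.2
position: [0.5239, -0.1157, -0.0255]
ee_rot: [[-0.119, 0.022, 0.993], [-0.993, -0.001, -0.119], [-0.002, -1.0, 0.022]]
ft_force: [-1.1, 0.0, -0.3]
gripper_width: 0.0436
t 8.2 pos [ 0.5239 -0.1157 -0.0255] h -6.85 w 0.0436 F [-1.1  0.  -0.3] n [-0.0467  0.0014] wd [-0.0767 -0.2394] j1,6 [-21.  75.]
```

View pics/w7o.png

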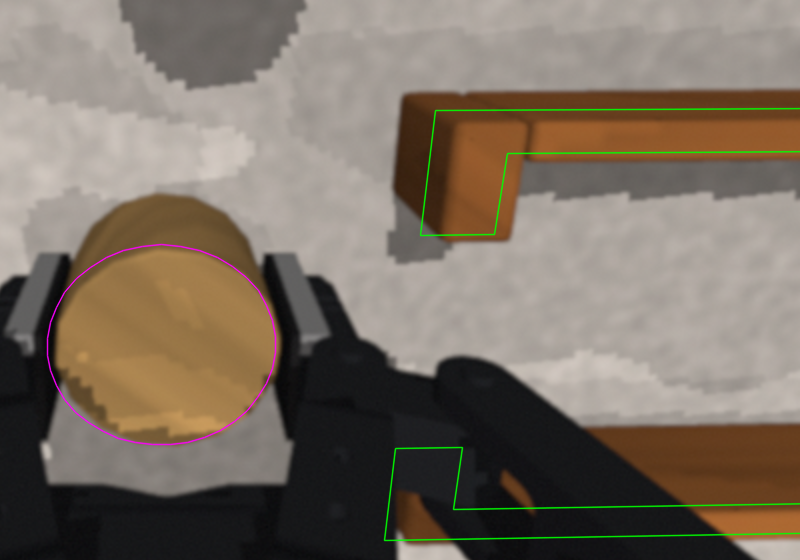

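```bash
python3 -m pendant '[[0.0005,0.0005,0.02,0,1],[0,0.0005,0.02,0,1],[0,0.0005,0.015,0,1],[0,0,0,0,1]]' 
python3 -c "
from ov import *
p,R,h=st()
w=r.get_calibration('wrist')
im=r.camera('wrist'); cv2.imwrite('pics/w8.png',im[:,:,::-1])
q=p-R[:,2]*.001
overlay('pics/w8.png','pics/w8o.png',w,[(q[0],q[1],.022)],crop=(240,160,640,440))"
```

```text
clock: 8.65
position: [0.5775, -0.1234, -0.0257]
ee_rot: [[-0.121, 0.019, 0.993], [-0.993, -0.002, -0.121], [-0.0, -1.0, 0.019]]
ft_force: [1.9, -1.1, 3.9]
gripper_width: 0.0437
t 8.65 pos [ 0.5775 -0.1234 -0.0257] h -6.93 w 0.0437 F [ 1.9 -1.1  3.9] n [0.0075 0.0002] wd [-0.024  -0.2521] j1,6 [-20.  77.]
```

View pics/w8o.png

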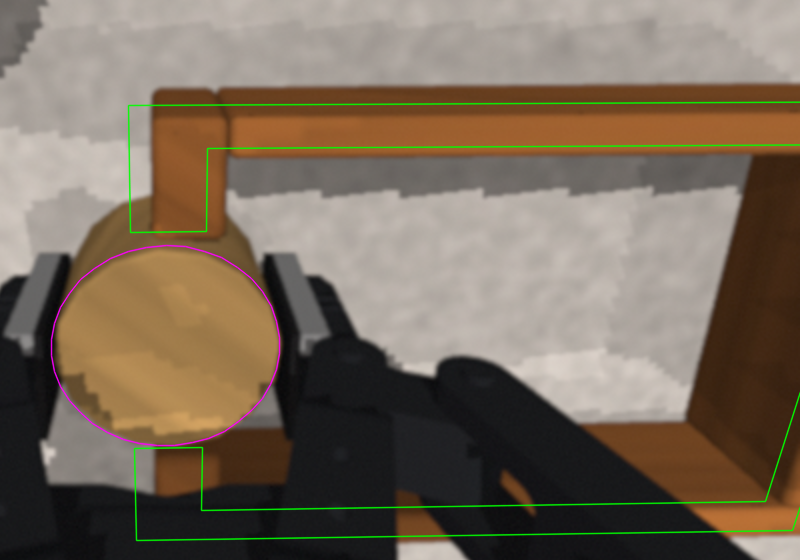

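```bash
python3 -m pendant '[[0,0.0004,0.02,0,1],[0,0.0004,0.02,0,1],[0,0.0004,0.018,0,1],[0,0,0,0,1],[0,0,0,0,0],[0,0,0,0,-1],[0,0,0,0,-1]]' 
python3 -c "
from ov import *
p,R,h=st()
w=r.get_calibration('wrist')
im=r.camera('wrist'); cv2.imwrite('pics/w9.png',im[:,:,::-1])
q=p-R[:,2]*.001
overlay('pics/w9.png','pics/w9o.png',w,[(q[0],q[1],.022)],crop=(200,160,600,440))"
```

```text
clock: 9.4
position: [0.629, -0.1292, -0.026]
ee_rot: [[-0.121, 0.014, 0.993], [-0.993, -0.0, -0.121], [-0.001, -1.0, 0.014]]
ft_force: [0.5, -0.1, -0.8]
gripper_width: 0.0711
t 9.4 pos [ 0.629  -0.1292 -0.026 ] h -6.97 w 0.0711 F [ 0.5 -0.1 -0.8] n [0.0593 0.0006] wd [ 0.0267 -0.2626] j1,6 [-19.  78.]
```

View pics/w9o.png

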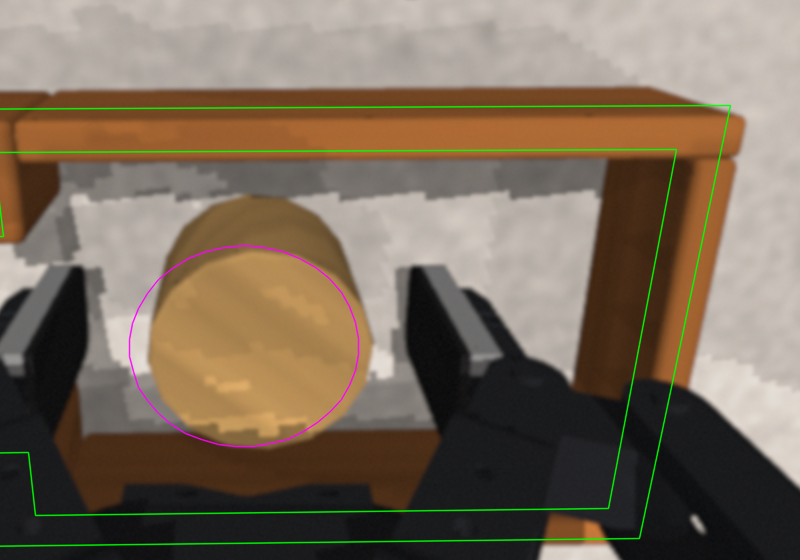

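```bash
python3 -m pendant '[[0,-0.02,0,0,-1],[0,-0.03,0,0,-1],[0,-0.045,0,0,-1],[0,-0.045,0,0,-1],[-0.037,0,-0.025,0,-1],[-0.037,0,-0.025,0,-1],[-0.037,0,-0.025,0,-1],[-0.037,0,-0.025,0,-1],[-0.037,0,-0.025,0,-1],[-0.037,0,-0.025,0,-1],[-0.037,0,-0.025,0,-1],[-0.037,0,-0.025,0,-1],[-0.037,0,-0.025,0,-1],[-0.03,0,-0.025,0,-1],[0,0,0,0,-1]]' 
python3 -c "
from ov import *
to((.4265,.266,.05),(.4265,.266,.0))"
```

```text
clock: 10.95
position: [0.4075, 0.2735, 0.1167]
ee_rot: [[-0.126, 0.011, 0.992], [-0.992, 0.001, -0.126], [-0.003, -1.0, 0.01]]
ft_force: [0.7, -1.0, 0.2]
gripper_width: 0.085
t 10.95 pos [0.4075 0.2735 0.1167] h -7.26 w 0.085 F [ 0.7 -1.   0.2] n [-0.2085  0.3741] wd [-0.1564  0.159 ] j1,6 [ 24. 122.]
to [0.426 0.266 0.05 ] tool [0.0053 0.0669 0.0191]
to [0.426 0.266 0.   ] tool [ 0.0001  0.05   -0.0005]
```

```bash
python3 -m pendant '[[0.005,0.02,0.018,0,-1],[0,0.025,0,0,-1],[0,0.025,0,0,-1],[0,0.01,0,0,-1],[0,0,0,0,-1],[0,0,0,0,-1]]' 
python3 -c "
from ov import *
p,R,h=st()
to((.4265,.266,-.025))
w=r.get_calibration('wrist')
im=r.camera('wrist'); cv2.imwrite('pics/w10.png',im[:,:,::-1])
overlay('pics/w10.png','pics/w10o.png',w,[(p[0],p[1],.022)],crop=(160,160,560,440))"
```

```text
clock: 11.55
position: [0.4246, 0.2654, 0.0357]
ee_rot: [[-0.124, 0.012, 0.992], [-0.992, 0.001, -0.124], [-0.003, -1.0, 0.012]]
ft_force: [-0.0, 0.2, 0.8]
gripper_width: 0.0854
t 11.55 pos [0.4246 0.2654 0.0357] h -7.11 w 0.0854 F [-0.   0.2  0.8] n [-0.1906  0.3681] wd [-0.1401  0.1493] j1,6 [ 23. 120.]
t 11.55 pos [0.4246 0.2654 0.0357] h -7.11 w 0.0854 F [-0.   0.2  0.8] n [-0.1906  0.3681] wd [-0.1401  0.1493] j1,6 [ 23. 120.]
to [ 0.426  0.266 -0.025] tool [-0.0007  0.0607  0.0011]
```

View pics/w10o.png

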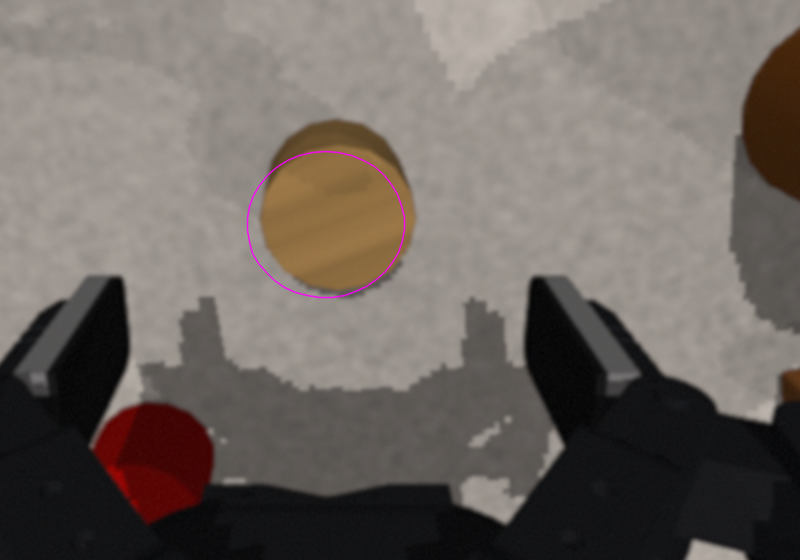

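```bash
python3 -m pendant '[[-0.001,0.015,0.002,0,-1],[0,0.015,0,0,-1],[0,0.012,0,0,-1],[0,0.01,0,0,-1],[0,0.007,0,0,-1],[0,0,0,0,-1]]' 
python3 -c "
from ov import *
p,R,h=st()
w=r.get_calibration('wrist')
im=r.camera('wrist'); cv2.imwrite('pics/w11.png',im[:,:,::-1])
overlay('pics/w11.png','pics/w11o.png',w,[(p[0],p[1],.022)],crop=(160,160,560,440))"
```

```text
clock: 12.2
position: [0.4318, 0.2678, -0.0196]
ee_rot: [[-0.124, 0.021, 0.992], [-0.992, 0.005, -0.124], [-0.008, -1.0, 0.02]]
ft_force: [-0.1, 0.3, 0.0]
gripper_width: 0.0853
t 12.2 pos [ 0.4318  0.2678 -0.0196] h -7.12 w 0.0853 F [-0.1  0.3  0. ] n [-0.1838  0.3713] wd [-0.1327  0.151 ] j1,6 [ 23. 120.]
```

View pics/w11o.png

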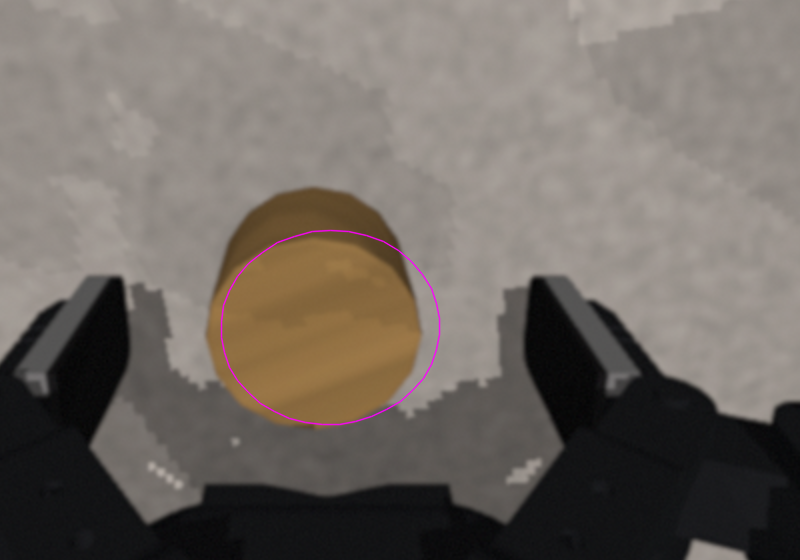

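```bash
python3 -m pendant '[[0,0.003,-0.003,0,-1],[0,0.003,-0.001,0,-1],[0,0,0,0,0],[0,0,0,0,0.3],[0,0,0,0,1],[0,0,0,0,1],[0,0,0,0,1]]' 20
python3 -c "
from ov import *
p,R,h=st()
to((*gw('n',-.16,0.1),p[2]),(*gw('n',-.065,0),p[2]))
w=r.get_calibration('wrist')
im=r.camera('wrist'); cv2.imwrite('pics/w12.png',im[:,:,::-1])
overlay('pics/w12.png','pics/w12o.png',w,[(p[0],p[1],.022)],crop=(160,160,560,440))"
```

```text
clock: 12.95
position: [0.4286, 0.2689, -0.0241]
ee_rot: [[-0.124, 0.023, 0.992], [-0.992, 0.006, -0.124], [-0.009, -1.0, 0.022]]
ft_force: [0.1, 0.5, -0.2]
gripper_width: 0.0435
t 12.95 pos [ 0.4286  0.2689 -0.0241] h -7.11 w 0.0435 F [ 0.1  0.5 -0.2] n [-0.1871  0.372 ] wd [-0.1358  0.1524] j1,6 [ 23. 120.]
t 12.95 pos [ 0.4286  0.2689 -0.0241] h -7.11 w 0.0435 F [ 0.1  0.5 -0.2] n [-0.1871  0.372 ] wd [-0.1358  0.1524] j1,6 [ 23. 120.]
to [ 0.423 -0.004 -0.024] tool [ 0.2718 -0.0018  0.0284]
to [ 0.506 -0.115 -0.024] tool [0.0996 0.0013 0.0955]
```

View pics/w12o.png

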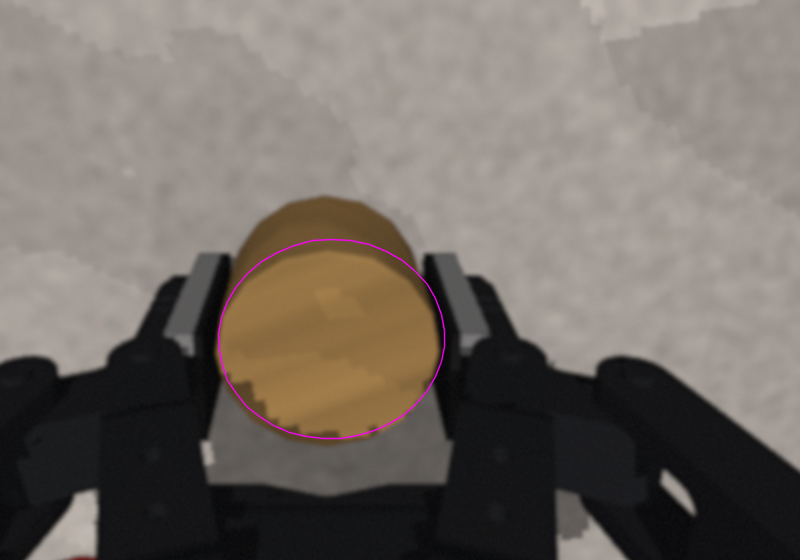

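```bash
python3 -m pendant '[[0.015,0,0.0026,0,1],[0.025,-0.0002,0.0026,0,1],[0.025,-0.0002,0.0026,0,1],[0.025,-0.0002,0.0026,0,1],[0.025,-0.0002,0.0026,0,1],[0.025,-0.0002,0.0026,0,1],[0.025,-0.0002,0.0026,0,1],[0.025,-0.0002,0.0026,0,1],[0,0,0,0,1]]'
python3 -c "
from ov import *
p,R,h=st()
to((*gw('n',-.16,0.1),-.025),(*gw('n',-.065,0),-.025))"
```

```text
clock: 13.9
position: [0.4252, 0.0663, -0.024]
ee_rot: [[-0.122, 0.025, 0.992], [-0.992, 0.006, -0.122], [-0.009, -1.0, 0.024]]
ft_force: [0.5, 0.0, -0.2]
gripper_width: 0.0436
t 13.9 pos [ 0.4252  0.0663 -0.024 ] h -7.04 w 0.0436 F [ 0.5  0.  -0.2] n [-0.1664  0.1704] wd [-0.1581 -0.049 ] j1,6 [-2. 95.]
t 13.9 pos [ 0.4252  0.0663 -0.024 ] h -7.04 w 0.0436 F [ 0.5  0.  -0.2] n [-0.1664  0.1704] wd [-0.1581 -0.049 ] j1,6 [-2. 95.]
to [ 0.423 -0.004 -0.025] tool [0.0704 0.0006 0.0066]
to [ 0.506 -0.115 -0.025] tool [0.0997 0.0015 0.0953]
```

```bash
python3 -m pendant '[[0.02,0,0.002,0,1],[0.025,0,0.002,0,1],[0.025,0,0.002,0,1],[0.025,0.0002,0.01,0,1],[0.025,0.0004,0.02,0,1],[0.025,0.0004,0.02,0,1],[0.02,0.0004,0.02,0,1],[0.002,0.0004,0.02,0,1],[0,0,0.005,0,1],[0,0,0,0,1]]'
python3 -c "
from ov import *
p,R,h=st()
w=r.get_calibration('wrist')
im=r.camera('wrist'); cv2.imwrite('pics/w13.png',im[:,:,::-1])
overlay('pics/w13.png','pics/w13o.png',w,[(p[0],p[1],.022)],crop=(240,160,640,440))"
```

```text
clock: 14.9
position: [0.505, -0.1202, -0.0241]
ee_rot: [[-0.124, 0.027, 0.992], [-0.992, 0.007, -0.124], [-0.011, -1.0, 0.026]]
ft_force: [1.8, 0.4, 2.6]
gripper_width: 0.0434
t 14.9 pos [ 0.505  -0.1202 -0.0241] h -7.12 w 0.0434 F [1.8 0.4 2.6] n [-0.065  -0.0053] wd [-0.096  -0.2421] j1,6 [-23.  74.]
```

View pics/w13o.png

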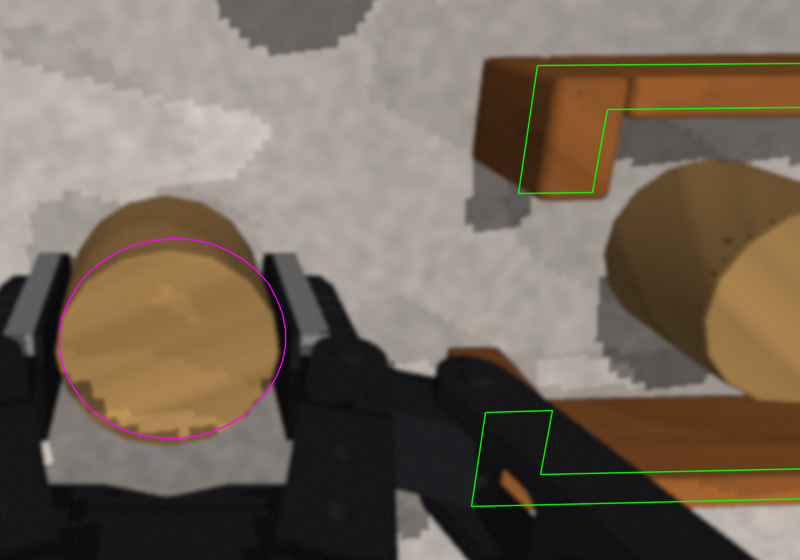

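```bash
python3 -m pendant '[[-0.004,0,0,-0.2,1],[-0.003,0.0005,0.015,0,1],[0,0,0.005,0,1],[0,0,0,0,1]]'
python3 -c "
from ov import *
p,R,h=st()
w=r.get_calibration('wrist')
im=r.camera('wrist'); cv2.imwrite('pics/w14.png',im[:,:,::-1])
overlay('pics/w14.png','pics/w14o.png',w,[(p[0],p[1],.022)],crop=(240,160,640,440))"
```

```text
clock: 15.35
position: [0.5217, -0.1123, -0.0239]
ee_rot: [[-0.118, 0.024, 0.993], [-0.993, 0.008, -0.118], [-0.011, -1.0, 0.022]]
ft_force: [-0.5, -0.4, 0.5]
gripper_width: 0.0438
t 15.35 pos [ 0.5217 -0.1123 -0.0239] h -6.77 w 0.0438 F [-0.5 -0.4  0.5] n [-0.0493  0.0046] wd [-0.0786 -0.2358] j1,6 [-21.  75.]
```

View pics/w14o.png

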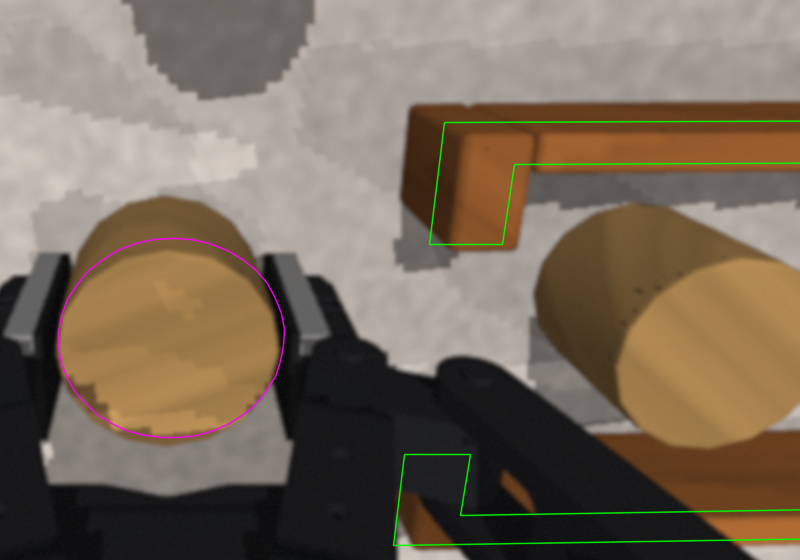

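```bash
python3 -m pendant '[[0.0018,0.0004,0.015,0,1],[0,0.0005,0.02,0,1],[0,0.0005,0.02,0,1],[0,0.0005,0.018,0,1],[0,0,0,0,1]]'
python3 -c "
from ov import *
p,R,h=st()
w=r.get_calibration('wrist')
im=r.camera('wrist'); cv2.imwrite('pics/w15.png',im[:,:,::-1])
overlay('pics/w15.png','pics/w15o.png',w,[(p[0],p[1],.022)],crop=(240,160,640,440))"
```

```text
clock: 15.9
position: [0.5885, -0.1233, -0.0244]
ee_rot: [[-0.119, 0.014, 0.993], [-0.993, 0.005, -0.119], [-0.007, -1.0, 0.014]]
ft_force: [2.0, -0.4, 3.9]
gripper_width: 0.0435
t 15.9 pos [ 0.5885 -0.1233 -0.0244] h -6.82 w 0.0435 F [ 2.  -0.4  3.9] n [0.0183 0.0016] wd [-0.0131 -0.253 ] j1,6 [-20.  77.]
```

View pics/w15o.png

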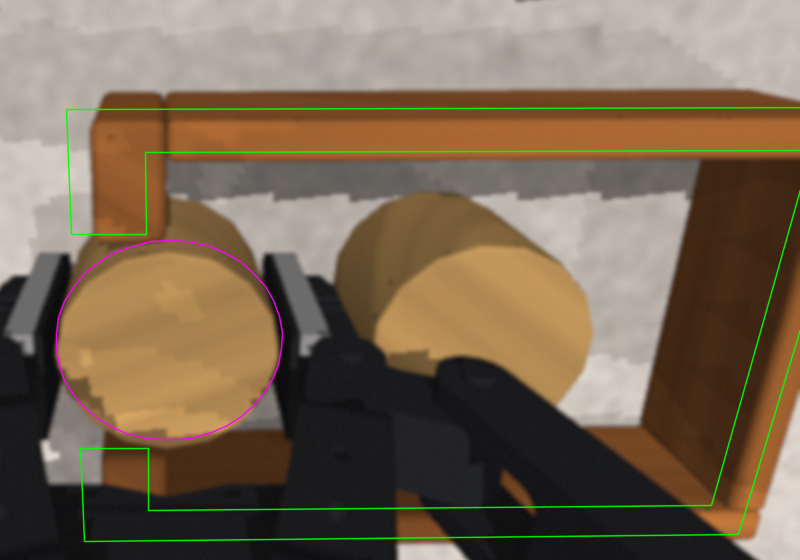

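```bash
python3 -m pendant '[[0,0.0003,0.015,0,1],[0,0.0003,0.012,0,1],[0,0,0.007,0,1],[0,0,0,0,1],[0,0,0,0,-0.15],[0,0,0,0,-0.15],[0,0,0,0,-0.15]]'
python3 -c "
from ov import *
p,R,h=st()
w=r.get_calibration('wrist')
im=r.camera('wrist'); cv2.imwrite('pics/w16.png',im[:,:,::-1])
overlay('pics/w16.png','pics/w16o.png',w,[(p[0],p[1],.022)],crop=(240,160,640,440))"
```

```text
clock: 16.65
position: [0.6162, -0.1255, -0.0247]
ee_rot: [[-0.118, 0.01, 0.993], [-0.993, 0.008, -0.118], [-0.009, -1.0, 0.009]]
ft_force: [-0.1, 0.2, -0.1]
gripper_width: 0.0491
t 16.65 pos [ 0.6162 -0.1255 -0.0247] h -6.8 w 0.0491 F [-0.1  0.2 -0.1] n [0.0462 0.0027] wd [ 0.0143 -0.2578] j1,6 [-19.  78.]
```

View pics/w16o.png

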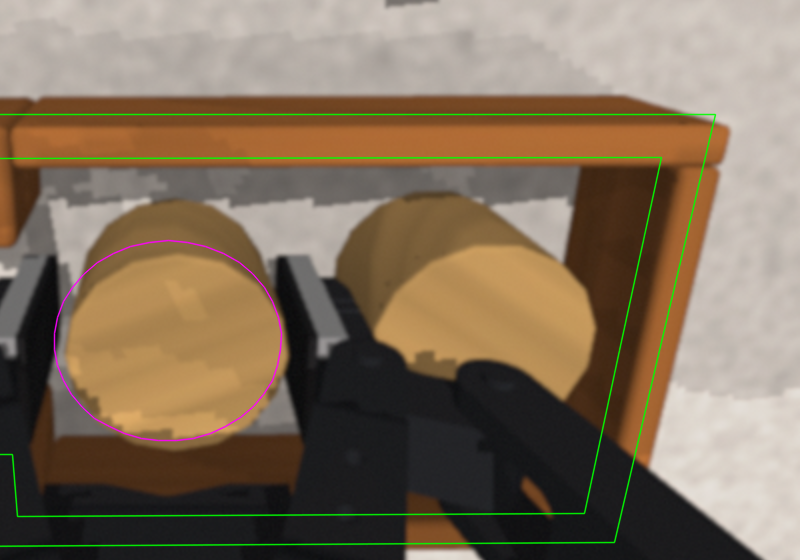

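```bash
python3 -m pendant '[[0,-0.01,0,0,-0.15],[0,-0.015,0,0,-0.15],[0,-0.02,0,0,-0.15],[0,-0.03,0,0,-1],[0,-0.04,0,0,-1],[0,-0.03,0,0,-1],[0,0,0,0,-1]]'
python3 -c "
from ov import *
to((.46,-.252,.12),(.453,-.252,.03))
im=r.camera('wrist'); cv2.imwrite('pics/w17.png',im[:,:,::-1])"
```

```text
clock: 17.4
position: [0.6131, -0.1263, 0.1295]
ee_rot: [[-0.118, 0.009, 0.993], [-0.993, 0.008, -0.119], [-0.009, -1.0, 0.008]]
ft_force: [0.2, 0.3, -0.9]
gripper_width: 0.0857
t 17.4 pos [ 0.6131 -0.1263  0.1295] h -6.81 w 0.0857 F [ 0.2  0.3 -0.9] n [0.0432 0.0016] wd [ 0.0112 -0.2582] j1,6 [-19.  77.]
to [ 0.46  -0.252  0.12 ] tool [ 0.1431  0.0071 -0.1372]
to [ 0.453 -0.252  0.03 ] tool [ 0.0016  0.0899 -0.0077]
```

View pics/w17.png

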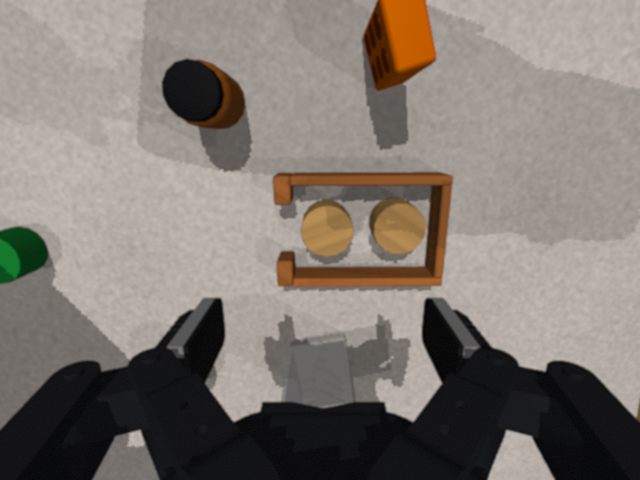

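```bash
python3 -m pendant '[[0.025,0,-0.03,0,-1],[0.03,0,-0.03,0,-1],[0.03,0,-0.03,0,-1],[0.03,0,-0.025,0,-1],[0.025,0.01,-0.025,0,-1],[0,0.03,0,0,-1],[0,0.03,0,0,-1],[0,0,0,0,-1]]'
python3 -c "
from ov import *
p,R,h=st()
to((.453,-.252,.03))
w=r.get_calibration('wrist')
im=r.camera('wrist'); cv2.imwrite('pics/w18.png',im[:,:,::-1])
overlay('pics/w18.png','pics/w18o.png',w,[(p[0],p[1],.030)],crop=(160,160,560,440))"
```

```text
clock: 18.25
position: [0.4478, -0.2495, 0.0487]
ee_rot: [[-0.118, 0.002, 0.993], [-0.993, 0.012, -0.118], [-0.012, -1.0, 0.001]]
ft_force: [0.2, 0.7, -0.0]
gripper_width: 0.0852
t 18.25 pos [ 0.4478 -0.2495  0.0487] h -6.78 w 0.0852 F [ 0.2  0.7 -0. ] n [-0.1063 -0.1404] wd [-0.1649 -0.3655] j1,6 [-39.  58.]
t 18.25 pos [ 0.4478 -0.2495  0.0487] h -6.78 w 0.0852 F [ 0.2  0.7 -0. ] n [-0.1063 -0.1404] wd [-0.1649 -0.3655] j1,6 [-39.  58.]
to [ 0.453 -0.252  0.03 ] tool [0.0021 0.0186 0.0054]
```

View pics/w18o.png

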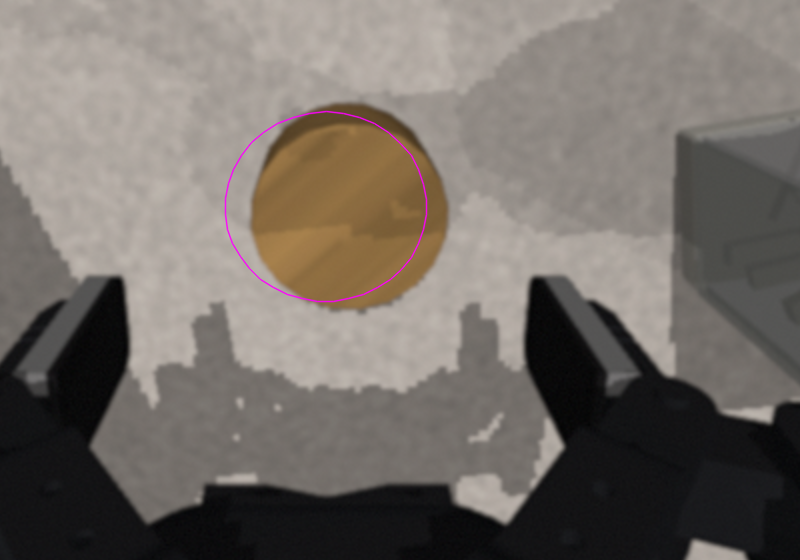

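```bash
python3 -m pendant '[[0.002,0.015,0.004,0,-1],[0,0.015,0,0,-1],[0,0.012,0,0,-1],[0,0.008,0,0,-1],[0,0,0,0,-1]]'
python3 -c "
from ov import *
p,R,h=st()
w=r.get_calibration('wrist')
im=r.camera('wrist'); cv2.imwrite('pics/w19.png',im[:,:,::-1])
overlay('pics/w19.png','pics/w19o.png',w,[(p[0],p[1],.030)],crop=(160,160,560,440))"
```

```text
clock: 18.8
position: [0.4554, -0.2525, 0.0032]
ee_rot: [[-0.116, 0.007, 0.993], [-0.993, 0.008, -0.116], [-0.009, -1.0, 0.006]]
ft_force: [0.5, 0.2, 0.4]
gripper_width: 0.0852
t 18.8 pos [ 0.4554 -0.2525  0.0032] h -6.65 w 0.0852 F [0.5 0.2 0.4] n [-0.0984 -0.1425] wd [-0.1576 -0.3692] j1,6 [-38.  58.]
```

View pics/w19o.png

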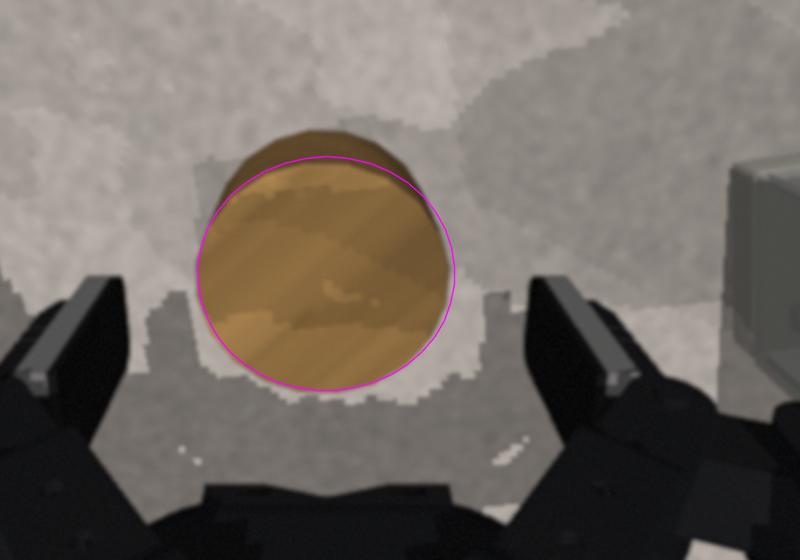

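Nicely centred; descend the rest and grip.

```bash
python3 -m pendant '[[0,0.008,-0.001,0,-1],[0,0.008,-0.001,0,-1],[0,0.007,-0.001,0,-1],[0,0.006,0,0,-1],[0,0,0,0,-0.6],[0,0,0,0,0],[0,0,0,0,1],[0,0,0,0,1]]' 20
python3 -c "
from ov import *
p,R,h=st()
to((*gw('n',-.1,-.07),-.026),(*gw('n',-.07,0),-.026))
w=r.get_calibration('wrist')
im=r.camera('wrist'); cv2.imwrite('pics/w20.png',im[:,:,::-1])
overlay('pics/w20.png','pics/w20o.png',w,[(p[0],p[1],.030)],crop=(160,160,560,440))"
```

```text
clock: 19.65
position: [0.4533, -0.2525, -0.0263]
ee_rot: [[-0.116, 0.009, 0.993], [-0.993, 0.006, -0.116], [-0.008, -1.0, 0.008]]
ft_force: [-0.6, 0.1, 0.0]
gripper_width: 0.0593
t 19.65 pos [ 0.4533 -0.2525 -0.0263] h -6.64 w 0.0593 F [-0.6  0.1  0. ] n [-0.1005 -0.1428] wd [-0.1597 -0.3691] j1,6 [-39.  58.]
t 19.65 pos [ 0.4533 -0.2525 -0.0263] h -6.64 w 0.0593 F [-0.6  0.1  0. ] n [-0.1005 -0.1428] wd [-0.1597 -0.3691] j1,6 [-39.  58.]
to [ 0.462 -0.18  -0.026] tool [-0.0728  0.0003  0.0008]
to [ 0.501 -0.114 -0.026] tool [-0.0699  0.0008  0.0302]
```

View pics/w20o.png

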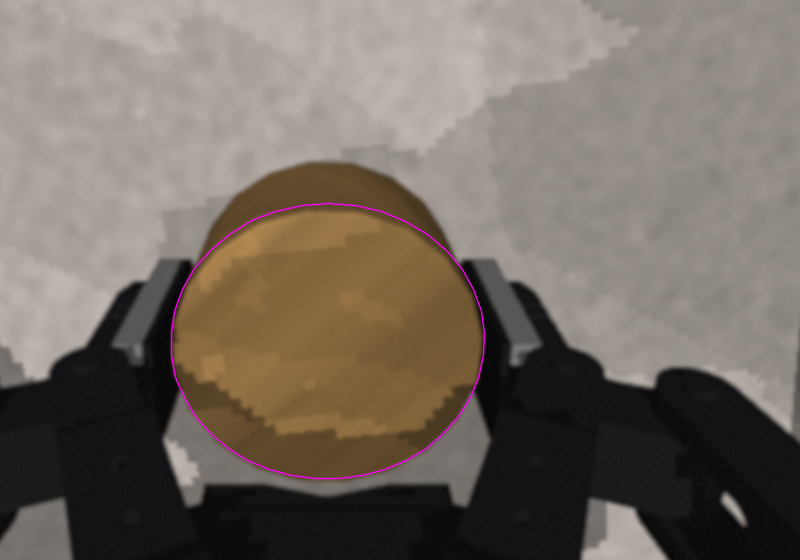

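```bash
python3 -m pendant '[[-0.015,0,0,0,1],[-0.022,0.0002,0,0,1],[-0.022,0.0002,0,0,1],[-0.022,0.0002,0,0,1],[-0.022,0.0002,0,0,1],[-0.022,0.0002,0.01,0,1],[-0.01,0,0.01,0,1],[0,0,0.01,0,1],[0,0,0,0,1]]'
python3 -c "
from ov import *
p,R,h=st()
w=r.get_calibration('wrist')
im=r.camera('wrist'); cv2.imwrite('pics/w21.png',im[:,:,::-1])
overlay('pics/w21.png','pics/w21o.png',w,[(p[0],p[1],.030)],crop=(240,160,640,440))"
```

```text
clock: 20.6
position: [0.5006, -0.1131, -0.0255]
ee_rot: [[-0.115, 0.01, 0.993], [-0.993, 0.006, -0.115], [-0.008, -1.0, 0.009]]
ft_force: [-0.5, -0.6, -1.6]
gripper_width: 0.0593
t 20.6 pos [ 0.5006 -0.1131 -0.0255] h -6.63 w 0.0593 F [-0.5 -0.6 -1.6] n [-0.0702  0.0012] wd [-0.0997 -0.2347] j1,6 [-22.  74.]
```

View pics/w21o.png

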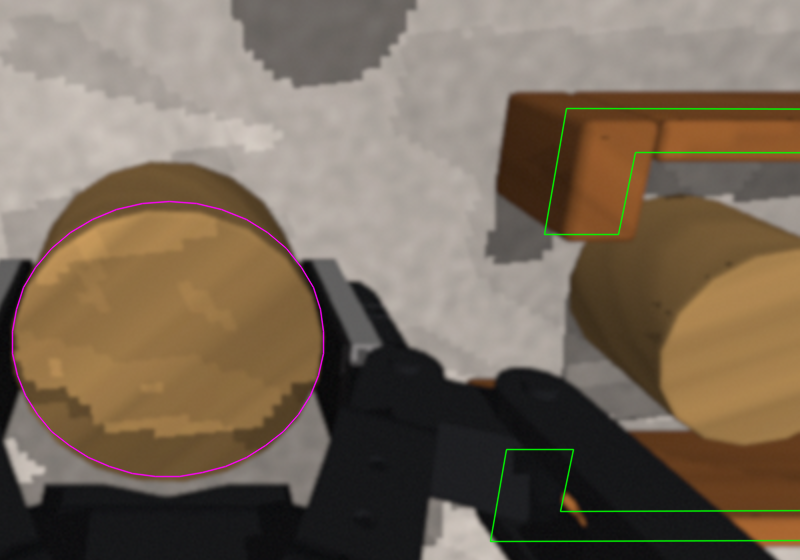

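```bash
python3 -m pendant '[[0.0015,0,0.015,0,1],[0,0.0001,0.015,0,1],[0,0.0001,0.012,0,1],[0,0.0001,0.006,0,1],[0,0,0.005,0,1]]'
python3 -c "
from ov import *
p,R,h=st()
w=r.get_calibration('wrist')
im=r.camera('wrist'); cv2.imwrite('pics/w22.png',im[:,:,::-1])
overlay('pics/w22.png','pics/w22o.png',w,[(p[0],p[1],.030)],crop=(240,160,640,440))"
```

```text
clock: 21.15
position: [0.551, -0.1246, -0.0263]
ee_rot: [[-0.121, 0.006, 0.993], [-0.993, 0.007, -0.121], [-0.008, -1.0, 0.006]]
ft_force: [0.0, 0.6, -0.9]
gripper_width: 0.0594
t 21.15 pos [ 0.551  -0.1246 -0.0263] h -6.93 w 0.0594 F [ 0.   0.6 -0.9] n [-0.0187 -0.0041] wd [-0.0505 -0.2508] j1,6 [-21.  76.]
```

View pics/w22o.png

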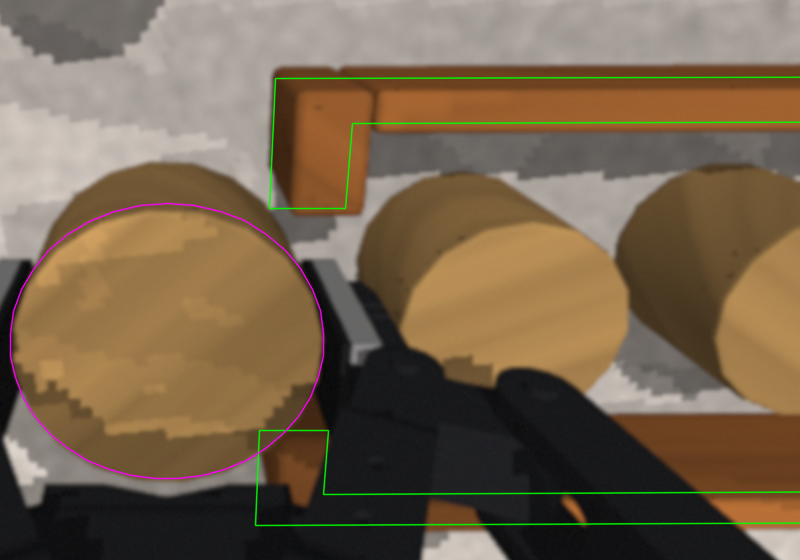

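```bash
python3 -m pendant '[[-0.003,0,0.002,0,1],[0,0,0.003,0,1],[0,0,0.003,0,1]]'
python3 -m pendant '[[0,0,0.003,0,1],[0,0,0.002,0,1],[0,0,0.002,0,1]]'
python3 -c "
from ov import *
p,R,h=st()
w=r.get_calibration('wrist')
im=r.camera('wrist'); cv2.imwrite('pics/w23.png',im[:,:,::-1])
overlay('pics/w23.png','pics/w23o.png',w,[(p[0],p[1],.030)],crop=(240,160,640,440))"
```

```text
clock: 21.5
position: [0.5571, -0.1223, -0.0265]
ee_rot: [[-0.121, 0.002, 0.993], [-0.993, 0.007, -0.121], [-0.008, -1.0, 0.001]]
ft_force: [-19.8, -0.4, 12.7]
gripper_width: 0.0597
clock: 21.8
position: [0.5566, -0.1223, -0.0267]
ee_rot: [[-0.122, -0.011, 0.993], [-0.993, 0.007, -0.122], [-0.006, -1.0, -0.011]]
ft_force: [-11.5, -0.9, 10.5]
gripper_width: 0.0596
t 21.8 pos [ 0.5566 -0.1223 -0.0267] h -6.99 w 0.0596 F [-11.5  -0.9  10.5] n [-0.0134 -0.0012] wd [-0.0448 -0.249 ] j1,6 [-21.  76.]
```

View pics/w23o.png

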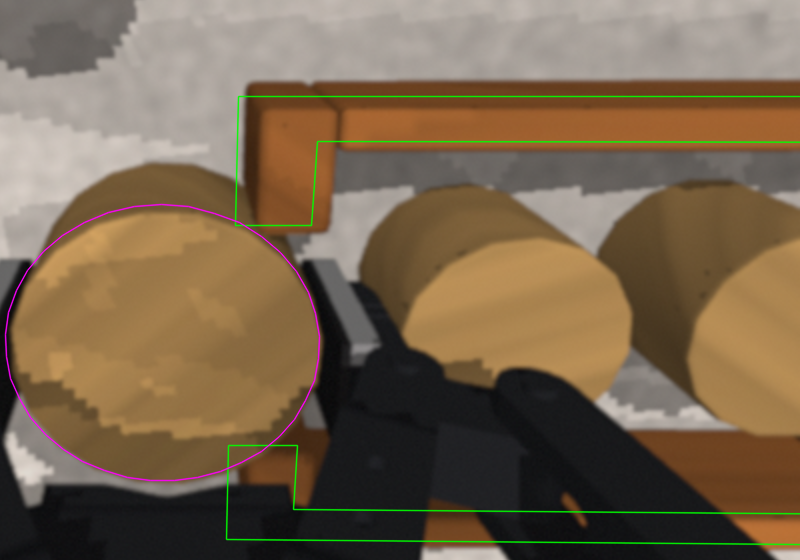

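```bash
python3 -m pendant '[[0,0,0.002,0,1],[0,0,0.002,0,1],[0,0,0.001,0,1],[0,0,0,0,1]]'
python3 -m pendant '[[0,0,-0.005,0,1],[0,0,-0.01,0,1],[0,0,-0.02,0,1],[0,0,-0.025,0,1],[0,0,-0.025,0,1],[0,0,-0.025,0,1],[0,0,0,0,1]]'
python3 -c "
from ov import *
p,R,h=st()
to((.455,-.1,-.026),(.44,0.05,-.026),(*gw('w',-.08,0),-.026))
im=r.camera('wrist'); cv2.imwrite('pics/w24.png',im[:,:,::-1])"
```

```text
clock: 22.25
position: [0.5557, -0.1223, -0.0263]
ee_rot: [[-0.122, -0.02, 0.992], [-0.993, 0.006, -0.122], [-0.004, -1.0, -0.021]]
ft_force: [-1.1, -0.3, -0.2]
gripper_width: 0.0596
clock: 22.95
position: [0.439, -0.1068, -0.0246]
ee_rot: [[-0.121, -0.02, 0.992], [-0.993, 0.007, -0.121], [-0.005, -1.0, -0.021]]
ft_force: [0.0, -0.0, -1.6]
gripper_width: 0.0592
t 22.95 pos [ 0.439  -0.1068 -0.0246] h -6.93 w 0.0592 F [ 0.  -0.  -1.6] n [-0.1321  0.0002] wd [-0.1604 -0.2227] j1,6 [-24.  73.]
t 22.95 pos [ 0.439  -0.1068 -0.0246] h -6.93 w 0.0592 F [ 0.  -0.  -1.6] n [-0.1321  0.0002] wd [-0.1604 -0.2227] j1,6 [-24.  73.]
to [ 0.455 -0.1   -0.026] tool [-0.0087  0.0011  0.0151]
to [ 0.44   0.05  -0.026] tool [-0.1471  0.0014 -0.033 ]
to [ 0.498  0.122 -0.026] tool [-0.0789 -0.0006  0.0492]
```

View pics/w24.png

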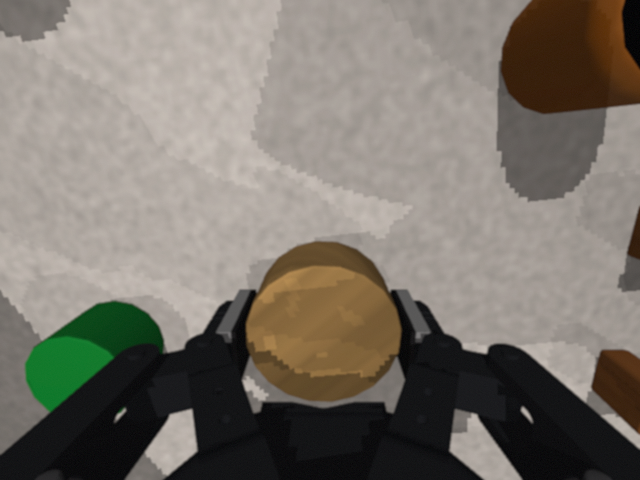

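```bash
python3 -m pendant '[[-0.015,0.001,0,0,1],[-0.025,0,-0.003,-1.5,1],[-0.025,0,-0.003,-1.5,1],[-0.025,0,-0.002,-1.5,1],[-0.025,0,-0.001,-1.5,1],[-0.025,0,0,-1.5,1],[-0.025,0,0,-1.5,1],[0,0,0,-1.5,1],[0,0,0,0,1]]'
python3 -c "
from ov import *
p,R,h=st()
to((.44,0.08,-.026),(*gw('w',-.08,0),-.026))"
```

```text
clock: 23.9
position: [0.4503, 0.0631, -0.0234]
ee_rot: [[0.068, -0.007, 0.998], [-0.998, 0.005, 0.068], [-0.006, -1.0, -0.007]]
ft_force: [-0.0, 0.5, 0.0]
gripper_width: 0.0599
t 23.9 pos [ 0.4503  0.0631 -0.0234] h 3.93 w 0.0599 F [-0.   0.5  0. ] n [-0.1411  0.1703] wd [-0.1334 -0.0545] j1,6 [-3. 84.]
t 23.9 pos [ 0.4503  0.0631 -0.0234] h 3.93 w 0.0599 F [-0.   0.5  0. ] n [-0.1411  0.1703] wd [-0.1334 -0.0545] j1,6 [-3. 84.]
to [ 0.44   0.08  -0.026] tool [-0.0175  0.0028 -0.0091]
to [ 0.498  0.122 -0.026] tool [-0.0383 -0.0002  0.0611]
```

```bash
python3 -m pendant '[[-0.015,0.001,0,-0.7,1],[-0.02,0.001,0,-0.5,1],[-0.012,0,0.01,0,1],[0,0,0.015,0,1],[0,0,0.015,0,1],[0,0,0.01,0,1],[0,0,0,0,1]]'
python3 -c "
from ov import *
p,R,h=st()
w=r.get_calibration('wrist')
im=r.camera('wrist'); cv2.imwrite('pics/w25.png',im[:,:,::-1])
overlay('pics/w25.png','pics/w25o.png',w,[(p[0],p[1],.030)],gauges=('w',),crop=(240,160,640,440))"
```

```text
clock: 24.6
position: [0.5039, 0.1131, -0.0252]
ee_rot: [[0.082, -0.004, 0.997], [-0.997, 0.005, 0.082], [-0.005, -1.0, -0.003]]
ft_force: [-0.2, -0.2, -1.5]
gripper_width: 0.0595
t 24.6 pos [ 0.5039  0.1131 -0.0252] h 4.7 w 0.0595 F [-0.2 -0.2 -1.5] n [-0.0937  0.2262] wd [-0.0753 -0.0098] j1,6 [ 3. 89.]
```

View pics/w25o.png

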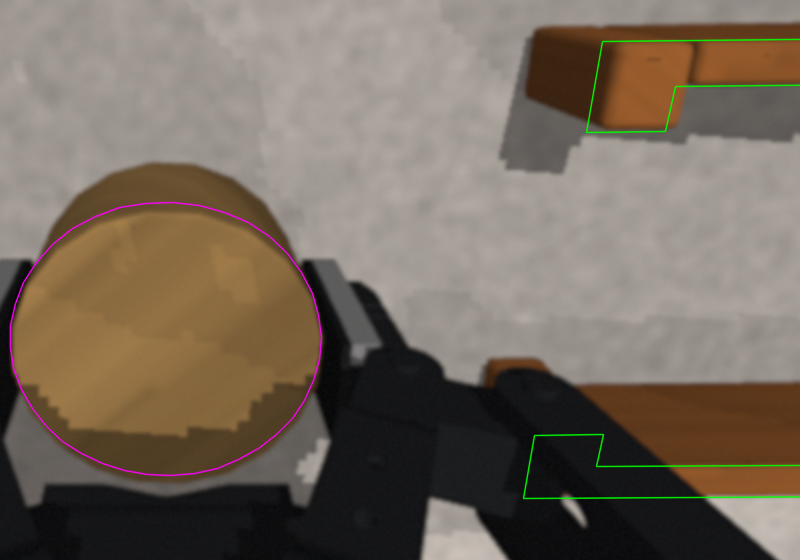

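```bash
python3 -m pendant '[[-0.006,0,0,-0.6,1],[-0.004,0,0.005,0,1],[0,0,0.01,0,1],[0,0,0,0,1]]'
python3 -c "
from ov import *
p,R,h=st()
w=r.get_calibration('wrist')
im=r.camera('wrist'); cv2.imwrite('pics/w26.png',im[:,:,::-1])
overlay('pics/w26.png','pics/w26o.png',w,[(p[0],p[1],.030)],gauges=('w',),crop=(240,160,640,440))"
```

```text
clock: 25.05
position: [0.5168, 0.125, -0.0252]
ee_rot: [[0.093, -0.005, 0.996], [-0.996, 0.005, 0.093], [-0.005, -1.0, -0.005]]
ft_force: [-0.7, -1.2, 0.4]
gripper_width: 0.0597
t 25.05 pos [ 0.5168  0.125  -0.0252] h 5.31 w 0.0597 F [-0.7 -1.2  0.4] n [-0.0823  0.2396] wd [-0.0613  0.0009] j1,6 [ 5. 89.]
```

View pics/w26o.png

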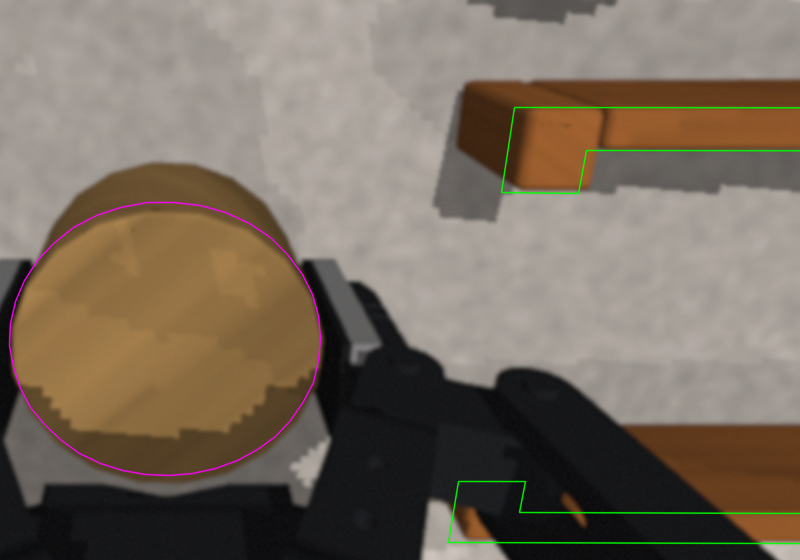

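```bash
python3 -m pendant '[[-0.002,0,0.01,0,1],[0,0,0.015,0,1],[0,0,0,0,1]]'
python3 -c "
from ov import *
p,R,h=st()
w=r.get_calibration('wrist')
im=r.camera('wrist'); cv2.imwrite('pics/w27.png',im[:,:,::-1])
overlay('pics/w27.png','pics/w27o.png',w,[(p[0],p[1],.030)],gauges=('w',),crop=(240,160,640,440))"
```

```text
clock: 25.4
position: [0.5421, 0.1295, -0.0254]
ee_rot: [[0.092, -0.006, 0.996], [-0.996, 0.005, 0.092], [-0.005, -1.0, -0.006]]
ft_force: [1.1, -0.2, -0.7]
gripper_width: 0.0594
t 25.4 pos [ 0.5421  0.1295 -0.0254] h 5.3 w 0.0594 F [ 1.1 -0.2 -0.7] n [-0.0578  0.2471] wd [-0.0358  0.0031] j1,6 [ 5. 90.]
```

View pics/w27o.png

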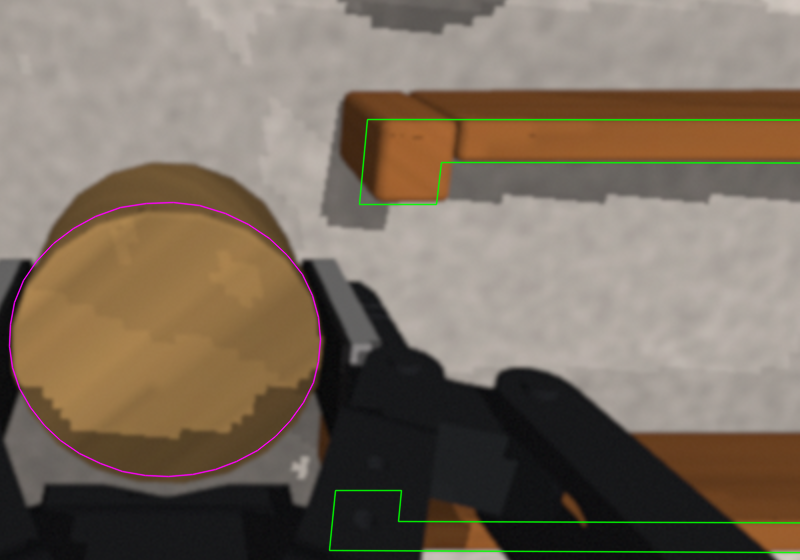

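```bash
python3 -m pendant '[[0,0,0.015,0,1],[0,0,0.015,0,1],[0,0,0.01,0,1]]'
python3 -c "
from ov import *
p,R,h=st()
w=r.get_calibration('wrist')
im=r.camera('wrist'); cv2.imwrite('pics/w28.png',im[:,:,::-1])
overlay('pics/w28.png','pics/w28o.png',w,[(p[0],p[1],.030)],gauges=('w',),crop=(240,160,640,440))"
```

```text
clock: 25.75
position: [0.5785, 0.1328, -0.0262]
ee_rot: [[0.092, -0.011, 0.996], [-0.996, 0.003, 0.092], [-0.004, -1.0, -0.011]]
ft_force: [-9.6, -13.6, 0.3]
gripper_width: 0.0597
t 25.75 pos [ 0.5785  0.1328 -0.0262] h 5.31 w 0.0597 F [ -9.6 -13.6   0.3] n [-0.022   0.2547] wd [0.0008 0.0029] j1,6 [ 5. 90.]
```

View pics/w28o.png

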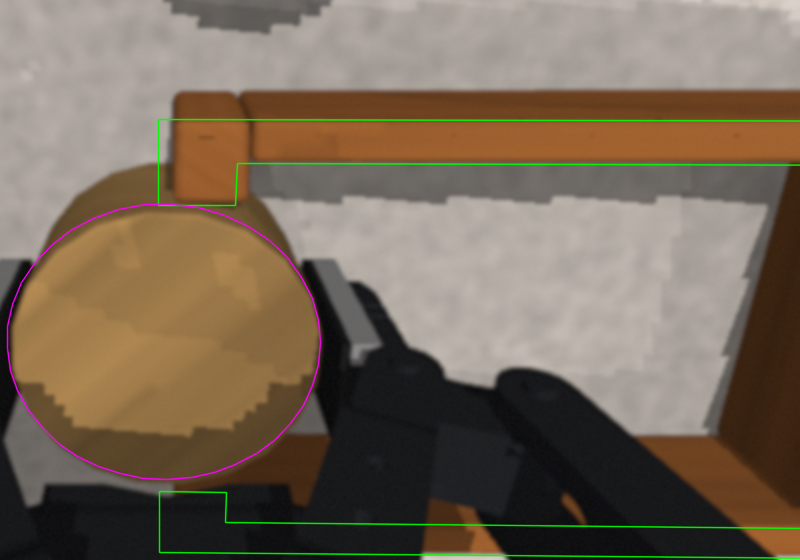

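```bash
python3 -m pendant '[[0.002,0,0.005,0,1],[0.0005,0,0.012,0,1],[0,0,0.012,0,1]]'
python3 -c "
from ov import *
p,R,h=st()"
```

```text
clock: 26.1
position: [0.608, 0.1325, -0.0265]
ee_rot: [[0.092, -0.012, 0.996], [-0.996, 0.003, 0.092], [-0.004, -1.0, -0.012]]
ft_force: [-1.0, -0.1, 2.8]
gripper_width: 0.0596
t 26.1 pos [ 0.608   0.1325 -0.0265] h 5.3 w 0.0596 F [-1.  -0.1  2.8] n [0.0073 0.2579] wd [ 0.0301 -0.0001] j1,6 [ 5. 89.]
```

```bash
python3 -m pendant '[[0,0,0.015,0,1],[0,0,0.015,0,1],[0,0,0.01,0,1],[0,0,0,0,1],[0,0,0,0,-0.6],[0,0,0,0,-0.8],[0,0,0,0,-0.8]]'
python3 -c "
from ov import *
p,R,h=st()
w=r.get_calibration('wrist')
im=r.camera('wrist'); cv2.imwrite('pics/w29.png',im[:,:,::-1])
overlay('pics/w29.png','pics/w29o.png',w,[(p[0],p[1],.030)],gauges=('w',),crop=(200,160,600,440))"
```

```text
clock: 26.8
position: [0.6481, 0.1361, -0.0267]
ee_rot: [[0.092, -0.014, 0.996], [-0.996, 0.004, 0.092], [-0.005, -1.0, -0.014]]
ft_force: [-2.0, 0.5, 0.4]
gripper_width: 0.0772
t 26.8 pos [ 0.6481  0.1361 -0.0267] h 5.29 w 0.0772 F [-2.   0.5  0.4] n [0.0466 0.2662] wd [ 0.0703 -0.0002] j1,6 [ 5. 89.]
```

View pics/w29o.png

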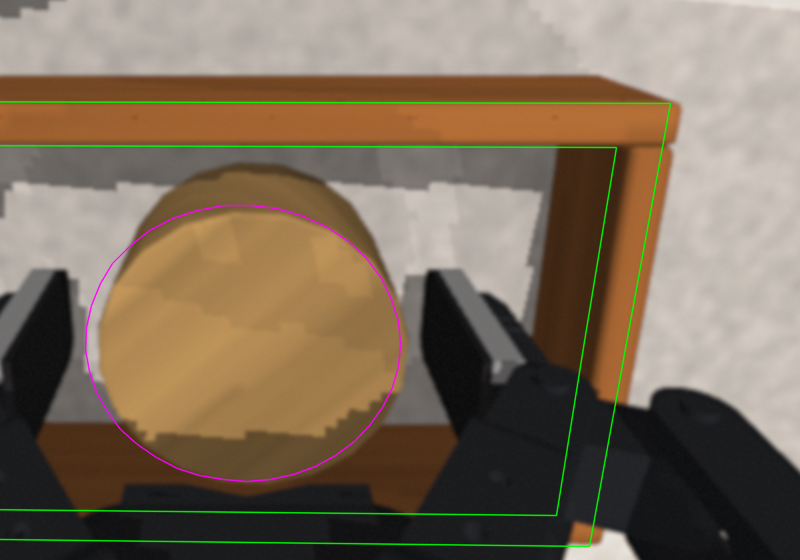

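```bash
python3 -m pendant '[[0,-0.01,0,0,-0.8],[0,-0.02,0,0,-0.8],[0,-0.03,0,0,-0.8],[0,-0.045,0,0,-1],[0,-0.045,0,0,-1],[0,-0.03,-0.03,0,-1],[0,0,-0.045,0,-1],[0,0,-0.045,0,-1],[0,0,-0.045,0,-1],[0,0,-0.045,0,-1],[-0.04,0,-0.045,0,-1],[-0.045,0,0,0,-1],[-0.045,0,0,0,-1],[-0.045,0,0,0,-1],[-0.045,0,0,0,-1],[-0.045,0,0,0,-1],[0,0,0,0,-1]]'
python3 -c "
from ov import *
p,R,h=st()
im=r.camera('top'); cv2.imwrite('pics/t30.png',im[:,:,::-1])
im=r.camera('side'); cv2.imwrite('pics/s30.png',im[:,:,::-1])"
```

```text
clock: 28.55
position: [0.3677, 0.3756, 0.1773]
ee_rot: [[0.088, -0.002, 0.996], [-0.996, 0.008, 0.088], [-0.008, -1.0, -0.001]]
ft_force: [-0.2, -0.1, 0.4]
gripper_width: 0.0855
t 28.55 pos [0.3677 0.3756 0.1773] h 5.04 w 0.0855 F [-0.2 -0.1  0.4] n [-0.2602  0.4707] wd [-0.1865  0.2643] j1,6 [ 36. 121.]
```

View pics/t30.png

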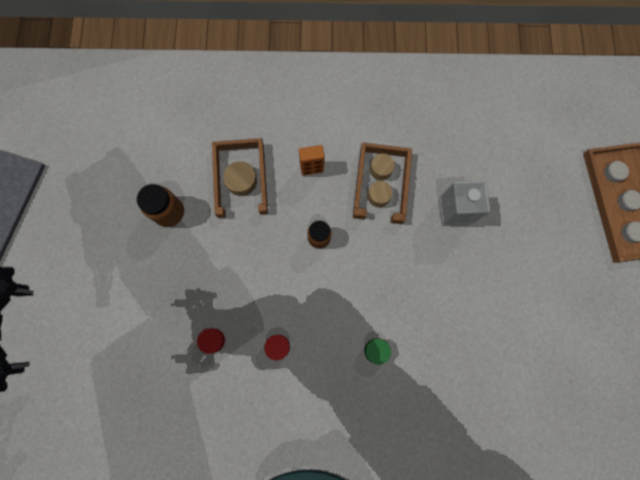

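View pics/s30.png

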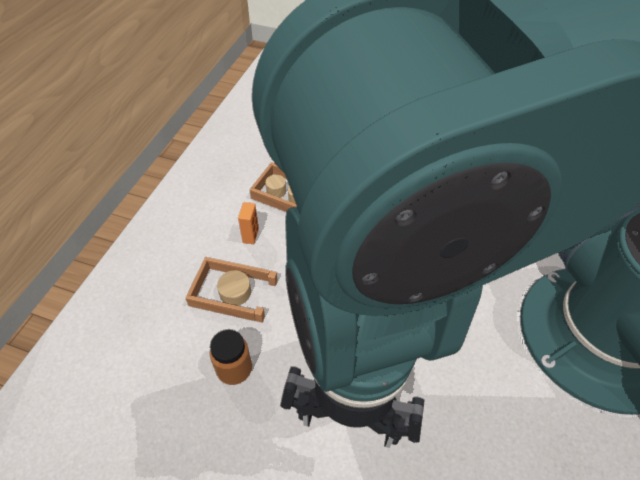

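```bash
python3 -c "
from ov import *
c=r.get_calibration('top')
for g,u,v in [('w',239.5,178.5),('n',383,165.5),('n',379.5,193)]: print(g,ing(g,at(c,u,v,.032)).round(4))
overlay('pics/t30.png','pics/t30o.png',c,[(*gw('w',*ing('w',at(c,239.5,178.5,.032))),.03),(*at(c,383,165.5,.032)[:2],.022),(*at(c,379.5,193,.032)[:2],.022)],gauges=('n','w'),crop=(190,120,430,240),f=1.6)
a=cv2.imread('pics/top0.png').astype(int);b=cv2.imread('pics/t30.png').astype(int)
for n,x,y in [('jL',160,205),('jS',320,234),('m',312,160),('d',466,203),('red1',211,341),('red2',277,347),('gr',377,351)]:
    print(n,np.abs(a-b)[y-25:y+25,x-25:x+25].mean().round(1))
q=cv2.phaseCorrelate
for n,x,y in [('jL',160,205),('jS',320,234),('m',312,160),('d',466,203)]:
    A=cv2.cvtColor(a[y-30:y+30,x-30:x+30].astype(np.uint8),6).astype(np.float32);B=cv2.cvtColor(b[y-30:y+30,x-30:x+30].astype(np.uint8),6).astype(np.float32)
    print(n,np.round(q(A,B),2) if False else q(A,B))
"
```

```text
w [ 0.0655 -0.0012]
n [0.1032 0.0028]
n [0.0489 0.0038]
jL 4.8
jS 5.4
m 5.6
d 5.3
red1 25.6
red2 29.2
gr 23.4
jL ((0.10095802641617269, -0.006793751775038714), 1.0065319617589314)
jS ((0.06654703218939417, -0.002843966181917068), 0.9355884132120345)
m ((-0.035892045881432466, -0.05016779016800754), 0.9395213429133097)
d ((-0.03974004820373622, 0.023617550750362426), 0.92437797387441)
```

View pics/t30o.png

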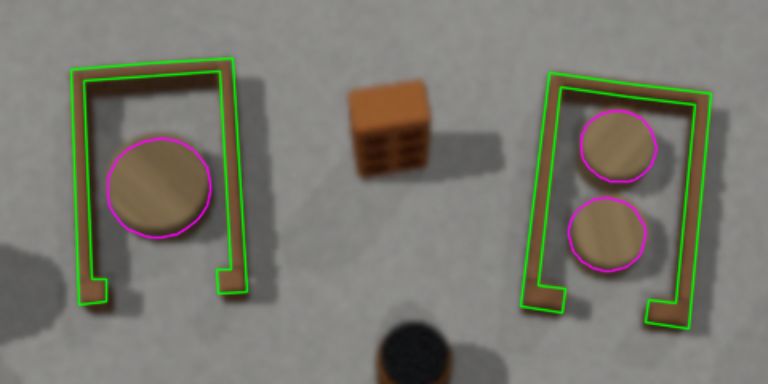

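```bash
python3 -c "
from plant import r
print(r.hand_in()); print(r.sense()['clock'])"
```

```text
the job is handed in; nothing more can be done
None
the job is handed in; nothing more can be done
```

All three stoppers are sorted, and I handed the job in after about 28.6 s. It reports no verdict, so what follows is from my own checks.

**What I did:** I gripped each stopper lightly and slid it along the shelf.
- **44 mm stoppers:** the middle and left ones both passed through the narrow gauge.
- **60 mm stopper:** I pressed the right-hand one squarely against the narrow slot. The wrist force peaked at about 20 N and the tool stopped advancing, staying put for about 0.7 s. In the picture it was centred on the slot to about 1 mm. I then slid it through the wide gauge, where one side briefly caught the slot wall at about 17 N, so I shifted sideways before going on.

**Last checks, from the top camera:**

| Stopper | Tray | Distance in (gauge x) | Allowed |
|---|---|---|---|
| 44 mm, first | narrow | 0.103 m | 0.033–0.14 m |
| 44 mm, second | narrow | 0.049 m | 0.033–0.14 m |
| 60 mm | wide | 0.066 m | 0.041–0.14 m |

- **Stoppers:** all are within 4 mm of the tray midline and appear to lie flat. The arm was clear of everything.
- **Jars, dispenser and mould:** none moved more than about 0.1 pixel between the first and last pictures.
- **Red and green look-alikes:** they show at the same pixels, judged by eye because the arm's shadow spoiled the picture comparison there.

**What disagreed:**
- **Finger height:** the fingertips were about 40 mm higher than the reported tool position implied, so my first grasp closed on air above the middle stopper. I set the height from the pictures after that.
- **Position along the slots:** the reported pose was also off by up to about 4 mm in that direction, so I lined up each slot entry from the wrist picture instead.

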